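# Fit new brake pads from the carton into the caliper carriers

### The arm

A 6-joint arm with a two-finger parallel gripper is mounted at the origin on the work surface. World frame = base frame: x ahead of the robot, y to its left, z up, the work surface at z = 0. Lengths are in mm, angles in rad, forces in N, time in s.
With the tool pointing down it reaches from about 325 to 925 mm from the base axis. Payload 3.1 kg.
Tool frame: the origin (TCP) lies midway between the tips of the shut fingers; the grasp point (between the pads) lies 19 mm behind it; z points along the fingers, y is the line along which they close (so a half turn about z gives the same grasp; the last joint's range is limited). The gripper opens to 85 mm and grips with 20 to 120 N. Pads are 22 mm wide; open, the fingers measure 114 mm over their backs; the gripper's body (76 mm by 85 mm) begins 54 mm behind the grasp point. The pads swing forward as they close: fully open they stand 13 mm farther back than shut.
Start: joints at [1.019, 0.217, 1.613, -0, 1.311, -0.112], TCP at [266.083, 565.543, 231.3] pointing down, gripper open.
Joint ranges: [-2.75, 2.75], [-0.78, 2.1], [0.31, 2.55], [-1.13, 4.27], [0.13, 2.63], [-2.58, 2.58]. Speed limits (rad/s): [2.79, 2.79, 3.14, 3.14, 3.14, 3.14].

### API

Orientations are given as a unit quaternion [w, x, y, z].
In Python, from cell import ctrl, imaging, workorder gives the robot as it stands.
- The arm moves only by the tool servo_tool, never from a script. Its argument "deltas" is a list of rows, each a list of 7 numbers: the closure, from 0 (fully open) to 1 (shut), then the shift along the tool's x, y, z in m, then the turn, a rotation vector about the tool's x, y, z in degrees. A call has 1 to 5 rows; each row is the pose to reach, as a shift and turn from the pose commanded when the call began, along the tool's axes at that moment; what a row does not reach only later rows make up. A row lasts 1/12 s, in which the tool goes at most 41.7 mm and 7.16 degrees, less where a joint would pass 70% of its speed; a pose out of reach is approached as far as the arm can. A call with a gripper value outside its range is refused whole. The fingers move at their own pace and stop on an object; "squeeze" is the grip in N (left out, the last holds). Time passes only in rows, so rows that repeat a pose let the fingers close. It gives the time, the measured TCP pose, the force, the opening and the grip force at its end, in the units of the state.
- ctrl.observe(): the state, without advancing time (a new reading comes with each control period).
- imaging.grab_frame(name): name is "scene" or "top"; returns the picture (384x512x3 uint8, red, green, blue); there is no depth.
- imaging.calibration(name): a dict with "fx", "fy", "cx", "cy" (pixels), "R" (3x3) and "t" (3): a world point X has camera coordinates R X + t. Camera axes: x right, y down, z forward; pixel columns grow to the right and rows downward; lengths in mm; the calibration is good to about 2 mm. A picture is of the moment at which its call begins. calibration takes no time and is no camera call.
- workorder.finish_job(): hands the job in; it is judged then, once.
The state is a dict: "t": time; "joint_pos": joint angles; "dq": joint speeds; "effort": joint torques, N m; "tcp_pos": TCP position; "orientation": TCP orientation; "wrist_force": force on the tool from outside, world axes, zero at the start; "ft_torque": the same for the moment, N m; "grip_width": opening from 0.0 (shut) to 1.0 (fully open); "grasp_force": force on a finger pad.
Only numpy, scipy, OpenCV 4.12 (cv2) and the standard library are available. Lean on these libraries where they do the work, as an engineer would, in place of code of your own. Each camera call takes 0.05 s, during which the arm holds its last target. There are 200 camera calls.

### The job

Swing both flaps of the pad carton right back first, then fit every new pad in the carton into a caliper carrier of its own: lay it flat, friction side up, in the carrier's mouth, and with the drift in the gripper tap it gently in, bit by bit, until it sits square and fully home against the stop hidden under the tie bar; once a pad has reached the bar only the drift may touch it, not the fingers. When all new pads are home, lay the drift back on its rubber mat, and leave the carton open and everything else on the bench as it is.

Things in the scene. Friction and masses are not known exactly. Their poses are not given: they have to be found in the camera images.
- flap_left (a joint): left (+y) lid flap of the pad carton, cardboard 3 mm thick, 62 mm from crease to free edge, 266 mm long; hinged along the carton's left long wall. 0 = shut level over the carton, 1.57 = straight up, about 2.8 = laid back outwards (the limit). Starts half raised (0.9 to 1.15) and stays where it is left; 0.5 N on its edge moves it
- flap_right (a joint): right (-y) lid flap, the mirror image of the left one, same values
- flap_left_edge (a point): middle of the free edge of the left flap
- flap_right_edge (a point): middle of the free edge of the right flap
- carton: open-topped cardboard carton, 270 (its x) x 128 (its y) x 52 mm high, walls and floor 4 mm; origin under its centre; fixed to the bench. Flap creases: along the tops of the long walls (y = +-63 mm, 52 mm up). New pads lie flat in the three 52 mm wide pockets (75 mm apart along x, floor 4 mm up) of a white packing insert whose ribs are 7 mm high, 23 mm wide between pockets, so 9 mm of each pad stands above the ribs; a pocket may be empty
- pad1: new brake pad lying flat: red steel backing plate 44 (its x) x 84 (its y) x 6 mm with a dark grey friction block 44 x 62 x 10 mm on top, 16 mm thick in all, 0.22 kg; origin at the centre of the underside, z up. Gripped across the 44 mm (or by the ends of the block, 62 mm, above the plate). Slides on steel at 1 to 3 N. All alike, either way round fits; may be absent
- pad2: new brake pad lying flat: red steel backing plate 44 (its x) x 84 (its y) x 6 mm with a dark grey friction block 44 x 62 x 10 mm on top, 16 mm thick in all, 0.22 kg; origin at the centre of the underside, z up. Gripped across the 44 mm (or by the ends of the block, 62 mm, above the plate). Slides on steel at 1 to 3 N. All alike, either way round fits; may be absent
- pad3: new brake pad lying flat: red steel backing plate 44 (its x) x 84 (its y) x 6 mm with a dark grey friction block 44 x 62 x 10 mm on top, 16 mm thick in all, 0.22 kg; origin at the centre of the underside, z up. Gripped across the 44 mm (or by the ends of the block, 62 mm, above the plate). Slides on steel at 1 to 3 N. All alike, either way round fits; may be absent
- seat1 (a point): pad seat of carrier 1 (right, -y): a point on the carrier's floor (the fixture plate's top, 20 mm above the bench), midway between its towers, in the plane of the hidden stop. Its x axis points into the carrier (the way the pad is driven, away from the robot), z up. The plate runs from x = -120 mm, the stop is at x = 0. A tie bar, 20 to 31 mm above the floor, covers x = -18 to +12 mm. A pad that is home has its origin at x = -22 mm
- seat2 (a point): the same for carrier 2 (middle)
- seat3 (a point): the same for carrier 3 (left, +y)
- plate: blue fixture plate 430 (its y) x 150 x 20 mm, fixed, origin on the bench below the line of the stops; three steel carriers are bolted on it 140 mm apart, mouths towards the robot. Each has two towers 30 mm high from seat x = -50 mm to the stop, 88 mm apart (pad 84), with flared lead-ins 22 mm high from x = -68 mm, 104 mm apart at the mouth. Fingers do not fit under the tie bar
- drift: soft drift for tapping, 174 mm long along its x: flat-sided orange plastic handle 24 x 24 mm from x = -75 to +35 mm, brass nose of 18 mm diameter to x = +85 mm, steel cap at the tail; 0.3 kg; origin at the underside below the balance region, axis 12 mm above it
- drift_nose (a point): centre of the flat face of the drift's brass nose
- mat: black rubber mat 200 (its x) x 64 (its y) x 4 mm, fixed to the bench; the drift's place; origin under its centre
- old_pad1: worn rusty-brown brake pad, 44 x 84 x 10 mm, lying on the bench (not to be fitted; leave alone)
- old_pad2: another worn rusty-brown pad (leave alone)
- socket: dark impact socket 38 mm in diameter, 80 mm high, standing (leave alone)
- wrench: open spanner 200 mm long, lying (leave alone)
- tape: blue roll of tape, 100 mm in diameter, 25 mm high, lying flat (leave alone)
- grease_pot: grease jar with a black cap, 70 mm in diameter, 60 mm high, standing behind the carriers (leave alone)
There are look-alikes about, which are no part of the job. What is shaped like the pad2 but brown or green is not meant.

How it is judged (in metres and radians):
On the way, in this order (a step that is already met when the one before it is completed fails the run):
1. both carton flaps are swung back (value of joint each of flap_left, flap_right above 2 rad), for 0.2 s.
2. every new pad is fully home in a carrier (((x of pad1 in the frame of seat1 between -0.0255 and -0.018 m and y of pad1 in the frame of seat1 between -0.006 and 0.006 m and z of pad1 in the frame of seat1 between -0.004 and 0.004 m and angle between the x axis of pad1 and the x axis of seat1, either way round below 0.06 rad) or (x of pad1 in the frame of seat2 between -0.0255 and -0.018 m and y of pad1 in the frame of seat2 between -0.006 and 0.006 m and z of pad1 in the frame of seat2 between -0.004 and 0.004 m and angle between the x axis of pad1 and the x axis of seat2, either way round below 0.06 rad) or (x of pad1 in the frame of seat3 between -0.0255 and -0.018 m and y of pad1 in the frame of seat3 between -0.006 and 0.006 m and z of pad1 in the frame of seat3 between -0.004 and 0.004 m and angle between the x axis of pad1 and the x axis of seat3, either way round below 0.06 rad)) and ((x of pad2 in the frame of seat1 between -0.0255 and -0.018 m and y of pad2 in the frame of seat1 between -0.006 and 0.006 m and z of pad2 in the frame of seat1 between -0.004 and 0.004 m and angle between the x axis of pad2 and the x axis of seat1, either way round below 0.06 rad) or (x of pad2 in the frame of seat2 between -0.0255 and -0.018 m and y of pad2 in the frame of seat2 between -0.006 and 0.006 m and z of pad2 in the frame of seat2 between -0.004 and 0.004 m and angle between the x axis of pad2 and the x axis of seat2, either way round below 0.06 rad) or (x of pad2 in the frame of seat3 between -0.0255 and -0.018 m and y of pad2 in the frame of seat3 between -0.006 and 0.006 m and z of pad2 in the frame of seat3 between -0.004 and 0.004 m and angle between the x axis of pad2 and the x axis of seat3, either way round below 0.06 rad)) and ((x of pad3 in the frame of seat1 between -0.0255 and -0.018 m and y of pad3 in the frame of seat1 between -0.006 and 0.006 m and z of pad3 in the frame of seat1 between -0.004 and 0.004 m and angle between the x axis of pad3 and the x axis of seat1, either way round below 0.06 rad) or (x of pad3 in the frame of seat2 between -0.0255 and -0.018 m and y of pad3 in the frame of seat2 between -0.006 and 0.006 m and z of pad3 in the frame of seat2 between -0.004 and 0.004 m and angle between the x axis of pad3 and the x axis of seat2, either way round below 0.06 rad) or (x of pad3 in the frame of seat3 between -0.0255 and -0.018 m and y of pad3 in the frame of seat3 between -0.006 and 0.006 m and z of pad3 in the frame of seat3 between -0.004 and 0.004 m and angle between the x axis of pad3 and the x axis of seat3, either way round below 0.06 rad))), for 0.2 s.
At the end, for the whole second after the job is handed in: every new pad lies flat and square (within 0.06 rad) in a carrier of its own, within 3.5 mm of its stop; both flaps are beyond 2.0 rad; the drift lies flat on the mat, its middle within 50 mm (along) and 32 mm (across) of the mat's centre; all at rest and released (all of step 1 and all of step 2 and linear speed of each of pad1, pad2, pad3, drift below 0.02 m/s and contact force between the fingers and pad1 below 0.5 N and contact force between the fingers and pad2 below 0.5 N and contact force between the fingers and pad3 below 0.5 N and x of drift in the frame of mat between -0.05 and 0.05 m and y of drift in the frame of mat between -0.032 and 0.032 m and height (world z) of drift below 0.012 m and angle between drift's own x axis and vertical above 1.45 rad and contact force between the fingers and drift below 0.5 N); the robot touches nothing.
It fails at once if the fingers touch a pad that has reached the tie bar ((x of pad1 in the frame of seat1 above -0.04 m and y of pad1 in the frame of seat1 between -0.02 and 0.02 m and z of pad1 in the frame of seat1 between -0.012 and 0.012 m and contact force between the fingers and pad1 above 1.5 N) or (x of pad1 in the frame of seat2 above -0.04 m and y of pad1 in the frame of seat2 between -0.02 and 0.02 m and z of pad1 in the frame of seat2 between -0.012 and 0.012 m and contact force between the fingers and pad1 above 1.5 N) or (x of pad1 in the frame of seat3 above -0.04 m and y of pad1 in the frame of seat3 between -0.02 and 0.02 m and z of pad1 in the frame of seat3 between -0.012 and 0.012 m and contact force between the fingers and pad1 above 1.5 N) or (x of pad2 in the frame of seat1 above -0.04 m and y of pad2 in the frame of seat1 between -0.02 and 0.02 m and z of pad2 in the frame of seat1 between -0.012 and 0.012 m and contact force between the fingers and pad2 above 1.5 N) or (x of pad2 in the frame of seat2 above -0.04 m and y of pad2 in the frame of seat2 between -0.02 and 0.02 m and z of pad2 in the frame of seat2 between -0.012 and 0.012 m and contact force between the fingers and pad2 above 1.5 N) or (x of pad2 in the frame of seat3 above -0.04 m and y of pad2 in the frame of seat3 between -0.02 and 0.02 m and z of pad2 in the frame of seat3 between -0.012 and 0.012 m and contact force between the fingers and pad2 above 1.5 N) or (x of pad3 in the frame of seat1 above -0.04 m and y of pad3 in the frame of seat1 between -0.02 and 0.02 m and z of pad3 in the frame of seat1 between -0.012 and 0.012 m and contact force between the fingers and pad3 above 1.5 N) or (x of pad3 in the frame of seat2 above -0.04 m and y of pad3 in the frame of seat2 between -0.02 and 0.02 m and z of pad3 in the frame of seat2 between -0.012 and 0.012 m and contact force between the fingers and pad3 above 1.5 N) or (x of pad3 in the frame of seat3 above -0.04 m and y of pad3 in the frame of seat3 between -0.02 and 0.02 m and z of pad3 in the frame of seat3 between -0.012 and 0.012 m and contact force between the fingers and pad3 above 1.5 N)).
It fails at once if a pad is struck hard with the drift (over 60 N) (contact force between drift and pad1 above 60 N or contact force between drift and pad2 above 60 N or contact force between drift and pad3 above 60 N).
It fails at once if something else on the bench is shifted by more than 30 mm (distance of any of old_pad1, old_pad2, socket, wrench, tape, grease_pot from where it was at the start of the episode above 0.03 m).
Of pad1, pad2, pad3 only 2 to 3 are there at a start; the rules pass over those that are not, and their reading is None.
At some moment in a run one of pad1, pad2, pad3, drift may be knocked a few centimetres aside while the robot is not near it.
It also fails if it takes over 210 s, if anything falls off the work surface, if the arm or the gripper's body presses on something with over 40 N, if the wrist force passes 120 N, or if a joint passes its speed limit or range.

## Working session

There is one attempt and no reset: what is moved stays moved. The work goes in short steps, Python scripts to look and compute and a tool call to move; the robot and the scene stay as the last step left them, time stands still between calls to the robot, and variables do not carry over. Pictures are saved under pics/ and viewed, at most 14 in all, crops included, and the job is handed in when it is done.

Besides the shell and the picture viewer there is one more tool, called after "Request:" as name([rows], argument=value, ...), one row to a line, values as JSON. servo_tool: Moves the arm, as the interface text tells. Its arguments: {"type":"object","properties":{"deltas":{"type":"array"},"squeeze":{"type":"number"}},"required":["deltas"]}

```bash
ls; mkdir -p pics; python3 - <<'E'
from cell import ctrl, imaging
import cv2
print(ctrl.observe())
for n in("scene","top"):
    f=imaging.grab_frame(n); cv2.imwrite(f"pics/{n}0.png",f[:,:,::-1]); print(n,imaging.calibration(n))
E
```

```text
pics
{'t': 0.0, 'joint_pos': array([ 1.01880070e+00,  2.17802706e-01,  1.61494646e+00,  3.37611269e-06,
        1.31129921e+00, -1.12171300e-01]), 'dq': array([-0.0024177 , -0.00108056, -0.00179403,  0.00072927,  0.00011974,
       -0.00026385]), 'effort': array([-8.41318797e-04, -3.96854353e+01, -3.03849292e+01, -3.43545889e-04,
        9.95755952e-03, -1.61848715e-05]), 'tcp_pos': array([265.64002902, 564.82675358, 229.93172901]), 'orientation': array([-4.01840172e-04,  2.18144164e-01,  9.75915783e-01, -1.16024288e-03]), 'wrist_force': array([-0.449692  , -0.50978637, -0.45418185]), 'ft_torque': array([-0.04542658, -0.01419023, -0.00350994]), 'grasp_force': 0.0, 'grip_width': 1.0004298744338063}
scene {'fx': 378.055012330189, 'fy': 378.055012330189, 'cx': 259.60180106801164, 'cy': 193.03424506815372, 'R': array([[ 8.07391875e-01,  5.90015328e-01, -5.23490874e-04],
       [ 4.55009870e-01, -6.23211342e-01, -6.36061036e-01],
       [-3.75612006e-01,  5.13312318e-01, -7.71638571e-01]]), 't': array([-436.88424807, -214.83800354, 1330.49743417])}
top {'fx': 493.39189167117496, 'fy': 493.39189167117496, 'cx': 253.35295221194644, 'cy': 193.4636439711945, 'R': array([[-0.01985275, -0.99973258, -0.01185889],
       [-0.99377042,  0.02103258, -0.10944394],
       [ 0.1096641 ,  0.00961225, -0.99392223]]), 't': array([  32.84045477,  518.0925273 , 1480.4070002 ])}
```

View pics/scene0.png

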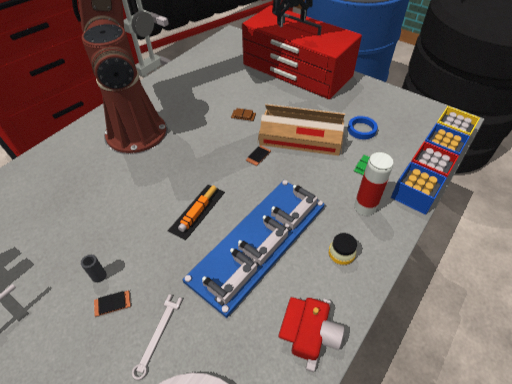

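View pics/top0.png

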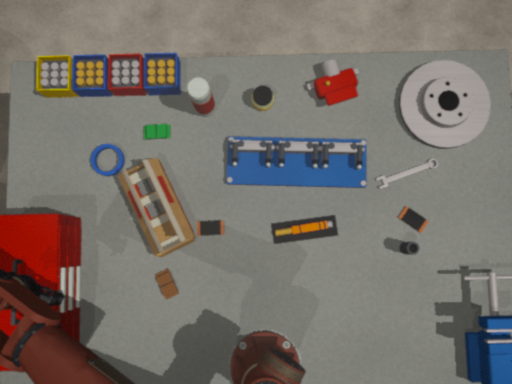

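The scene shows the carton with half-raised flaps at about (302,130), the drift on its mat at (197,210) and the blue plate with carriers at (258,245). The top view shows the carton at (155,205), the plate at (297,162) and the drift at (304,229). I'll zoom in on the top view.

```bash
cat > h.py <<'E'
import numpy as np, cv2
from cell import ctrl, imaging
C={n:imaging.calibration(n) for n in("scene","top")}
def ray(u,v,z,n="top"):
    c=C[n]; R=np.array(c["R"]);t=np.array(c["t"])
    o=-R.T@t; d=R.T@np.array([(u-c["cx"])/c["fx"],(v-c["cy"])/c["fy"],1])
    return (o+d*(z-o[2])/d[2])[:2]
def pix(P,n="top"):
    c=C[n]; q=np.array(c["R"])@np.array(P,float)+c["t"]
    return np.array([c["fx"]*q[0]/q[2]+c["cx"],c["fy"]*q[1]/q[2]+c["cy"]])
def grab(n="top"):
    return imaging.grab_frame(n)[:,:,::-1].copy()
def rect(mask,z,n="top",amin=15):
    """world rects of the blobs: centre, sizes, angle of long side (deg)"""
    out=[]
    for c in cv2.findContours(mask,cv2.RETR_EXTERNAL,cv2.CHAIN_APPROX_NONE)[0]:
        if cv2.contourArea(c)<amin: continue
        w=np.array([ray(*p,z,n) for p in c[:,0]],np.float32)
        (cx,cy),(a,b),_=r=cv2.minAreaRect(w); B=cv2.boxPoints(r)
        e=max([B[1]-B[0],B[2]-B[1]],key=np.linalg.norm)
        m=c[:,0].mean(0)
        out.append((m.round(),round(cx,1),round(cy,1),round(max(a,b),1),round(min(a,b),1),round(np.degrees(np.arctan2(e[1],e[0]))%180,1)))
    return out
E
python3 - <<'E'
from h import *
f=cv2.imread("pics/top0.png"); s=cv2.imread("pics/scene0.png")
a=cv2.resize(f[150:262,105:240],None,fx=3.9,fy=3.9,interpolation=cv2.INTER_CUBIC)
b=cv2.resize(s[95:165,240:360],None,fx=3.9,fy=3.9,interpolation=cv2.INTER_CUBIC)
o=np.zeros((600,800,3),np.uint8)
o[:a.shape[0],:a.shape[1]]=a[:600,:800]
cv2.imwrite("pics/cA.png",o[:440,:540]); 
d=cv2.resize(f[125:250,220:375],None,fx=4,fy=4,interpolation=cv2.INTER_CUBIC); cv2.imwrite("pics/cB.png",d)
hsv=cv2.cvtColor(f,cv2.COLOR_BGR2HSV)
print("blue",rect(cv2.inRange(hsv,(100,120,60),(125,255,255)),20,amin=300))
print("orange",rect(cv2.inRange(hsv,(8,150,120),(28,255,255)),16))
print("dark",rect(cv2.inRange(f,(0,0,0),(50,50,50)),4,amin=100))
E
```

```text
blue [(array([490., 356.]), 19.8, -663.2, 149.0, 134.4, np.float32(179.0)), (array([496., 322.]), 120.0, -688.8, 95.9, 34.9, np.float32(89.0)), (array([296., 167.]), 597.5, -111.1, 427.0, 113.1, np.float32(88.3)), (array([107., 159.]), 635.7, 475.4, 99.9, 98.3, np.float32(90.5)), (array([91., 75.]), 908.8, 528.4, 133.4, 117.3, np.float32(1.2)), (array([161.,  72.]), 909.9, 305.6, 130.7, 111.3, np.float32(0.3))]
orange [(array([164., 278.]), 265.9, 297.5, 26.9, 20.3, np.float32(116.7)), (array([423., 226.]), 410.0, -492.0, 36.0, 5.8, np.float32(143.8)), (array([302., 228.]), 409.7, -120.6, 160.3, 26.1, np.float32(98.3)), (array([403., 212.]), 452.1, -434.6, 37.9, 8.3, np.float32(144.0)), (array([328.,  83.]), 865.8, -218.7, 15.8, 13.0, np.float32(88.6)), (array([99., 73.]), 916.0, 507.3, 72.7, 22.3, np.float32(0.8)), (array([90., 73.]), 916.7, 534.5, 72.9, 25.6, np.float32(0.9)), (array([80., 73.]), 917.5, 564.8, 72.9, 22.4, np.float32(1.1)), (array([151.,  72.]), 915.3, 338.3, 72.7, 22.3, np.float32(0.1)), (array([170.,  71.]), 917.1, 279.4, 72.5, 19.1, np.float32(179.9)), (array([161.,  71.]), 917.8, 308.0, 72.6, 25.5, np.float32(0.1)), (array([54., 74.]), 918.0, 651.1, 119.5, 112.5, np.float32(0.9))]
dark [(array([286., 358.]), 23.4, -66.3, 113.1, 18.8, np.float32(55.9)), (array([ 23., 343.]), 85.6, 718.5, 144.3, 50.9, np.float32(143.2)), (array([ 91., 355.]), 37.0, 521.7, 297.9, 37.1, np.float32(51.7)), (array([ 28., 289.]), 240.4, 703.2, 241.5, 95.3, np.float32(53.7)), (array([413., 219.]), 432.0, -467.6, 53.6, 38.3, np.float32(53.8)), (array([448., 100.]), 805.4, -598.4, 58.8, 56.6, np.float32(176.5)), (array([261.,  95.]), 835.5, -12.8, 52.3, 47.7, np.float32(178.7))]
```

View pics/cA.png

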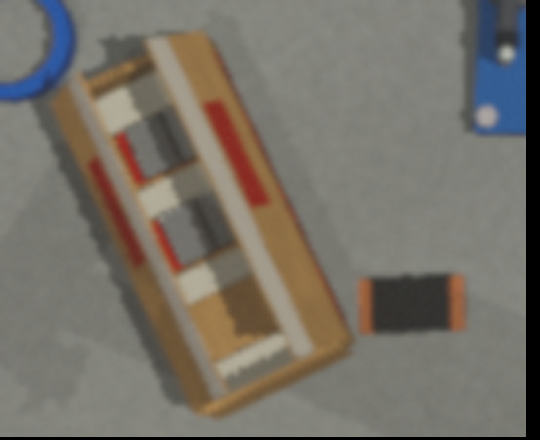

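View pics/cB.png

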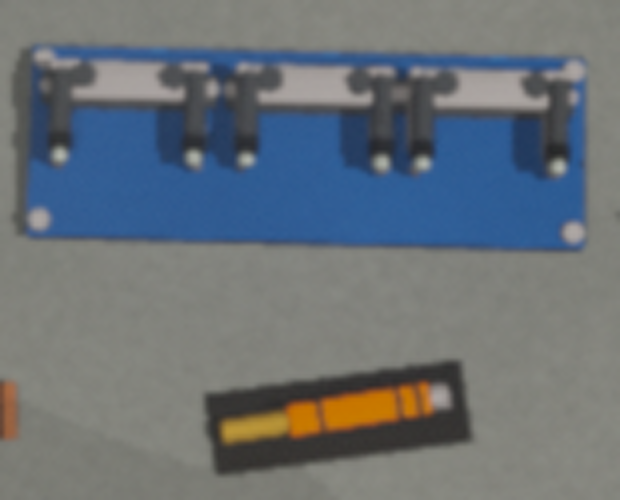

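Crop A shows the two flap free edges as grey strips. There are pads in the far and middle pockets only, and the near pocket is empty. The drift nose points to the left (+y), and the plate mouths face down towards the robot.

```bash
cat >> h.py <<'E'
from scipy.spatial.transform import Rotation as Ro
def plan(x,y,z,yaw):
    """tool-frame shift (m) and turn (deg) to a down-pointing pose whose tool x has heading yaw (deg, mod 180)"""
    s=ctrl.observe(); q=s["orientation"]; R=Ro.from_quat(np.r_[q[1:],q[0]]); M=R.as_matrix()
    d=M.T@(np.array([x,y,z])-s["tcp_pos"])/1000
    best=None
    for k in (0,180):
        a=np.radians(yaw+k); T=np.array([[np.cos(a),np.sin(a),0],[np.sin(a),-np.cos(a),0],[0,0,-1]]).T
        r=(R.inv()*Ro.from_matrix(T)).as_rotvec(degrees=True)
        if best is None or np.linalg.norm(r)<np.linalg.norm(best): best=r
    print("t %.1f at"%s["t"],s["tcp_pos"].round(1),"yaw %.1f"%np.degrees(np.arctan2(M[1,0],M[0,0])),"q6 %.2f"%s["joint_pos"][5],"shift",d.round(4),"turn",best.round(1))
E
python3 - <<'E'
from h import *
for p in [(135,165.4),(153,205.6),(171,246)]: print("gap",ray(*p,104).round(1))
a,b=ray(135,165.4,104),ray(171,246,104); print(np.degrees(np.arctan2(*(a-b)[::-1])))
P=[ray(220+u/4,125+v/4,20) for u,v in[(32,45),(585,60),(583,248),(25,237)]]
print(np.round(P,1)); 
D=[ray(220+u/4,125+v/4,42) for u,v in[(60,155),(194,158),(246,160),(381,163),(422,163),(557,167)]]; print("leadin tips",np.round(D,1))
f=cv2.imread("pics/top0.png");hsv=cv2.cvtColor(f,cv2.COLOR_BGR2HSV)
m=cv2.inRange(hsv,(100,100,40),(128,255,255));m[:,:222]=0;m[:,372:]=0;m[:128]=0;m[195:]=0
m=cv2.morphologyEx(m,cv2.MORPH_CLOSE,np.ones((25,25)));print("plate",rect(m,20,amin=300))
k=cv2.inRange(f,(0,0,0),(75,75,75));k[:,:268]=0;k[:,342:]=0;k[:210]=0;k[248:]=0
k=cv2.morphologyEx(k,cv2.MORPH_CLOSE,np.ones((9,9)));print("mat",rect(k,4,amin=100))
a,b=ray(153,205.6,104); plan(a,b,150,114.4)
E
```

```text
gap [600.4 366.7]
gap [481.1 313.6]
gap [363.3 261.4]
23.960121433545638
[[ 700.7   97.8]
 [ 679.1 -331.5]
 [ 532.3 -323.4]
 [ 550.   105.3]]
leadin tips [[ 609.6   76.3]
 [ 605.1  -25.9]
 [ 602.6  -65.4]
 [ 598.1 -168.1]
 [ 597.4 -199.2]
 [ 592.1 -301.6]]
plate [(array([296., 162.]), 616.9, -111.5, 426.4, 149.4, np.float32(87.4))]
mat [(array([304., 229.]), 407.8, -130.8, 197.5, 60.0, np.float32(96.5))]
t 0.1 at [265.7 564.9 230.1] yaw 154.8 q6 -0.11 shift [-0.3019 -0.1355  0.0803] turn [-0.1  0.  40.4]
```

Request:
servo_tool([
  [1,-0.151,-0.068,0,0,0,0],
  [1,-0.151,-0.068,0,0,0,0],
  [1,-0.151,-0.068,0,0,0,0],
  [1,-0.151,-0.068,0,0,0,0],
  [1,-0.151,-0.068,0,0,0,0],
])

```text
t: 0.52
tcp_pos: [377.8, 434.5, 230.6]
orientation: [0.001, 0.221, 0.975, -0.002]
wrist_force: [0.6, -0.2, -0.2]
grip_width: 0.297
grasp_force: 0.0
```

Request:
servo_tool([
  [1,-0.151,-0.068,0,0,0,34],
  [1,-0.151,-0.068,0,0,0,34],
  [1,-0.151,-0.068,0,0,0,34],
  [1,-0.151,-0.068,0,0,0,34],
  [1,-0.151,-0.068,0,0,0,34],
])

```text
t: 0.93
tcp_pos: [485.5, 308.7, 231.0]
orientation: [0.002, 0.499, 0.867, -0.001]
wrist_force: [-0.8, 0.1, -1.2]
grip_width: -0.001
grasp_force: 0.0
```

Request:
servo_tool([
  [1,0,0,0.08,0,0,6.4],
  [1,0,0,0.08,0,0,6.4],
  [1,0,0,0.08,0,0,6.4],
  [1,0,0,0.08,0,0,6.4],
])

```text
t: 1.27
tcp_pos: [478.7, 312.8, 148.2]
orientation: [-0.002, 0.542, 0.841, -0.003]
wrist_force: [-0.0, -0.0, -0.0]
grip_width: 0.002
grasp_force: 0.0
```

```bash
python3 -c "
from h import *
plan(481,313.6,75,114)"
```

```text
t 1.3 at [478.7 312.8 148.2] yaw 114.4 q6 0.03 shift [-0.0002  0.003   0.0732] turn [-0.5  0.   0.4]
```

Request:
servo_tool([
  [1,0,0.002,0.073,0,0,0],
  [1,0,0.002,0.073,0,0,0],
  [1,0,0.002,0.073,0,0,0],
])

```text
t: 1.52
tcp_pos: [480.0, 313.6, 74.5]
orientation: [-0.002, 0.541, 0.841, -0.004]
wrist_force: [-1.9, -1.1, -1.4]
grip_width: -0.002
grasp_force: 0.0
```

Request:
servo_tool([
  [1,0.022,0,0,0,0,0],
  [1,0.044,0,0,0,0,0],
  [1,0.066,0,0,0,0,0],
  [1,0.088,0,0,0,0,0],
  [1,0.108,0,0,0,0,0],
])

```text
t: 1.93
tcp_pos: [440.2, 415.9, 82.9]
orientation: [0.001, 0.541, 0.841, 0.003]
wrist_force: [0.6, 0.0, 1.3]
grip_width: -0.003
grasp_force: 0.2
```

Request:
servo_tool([
  [1,0,0,0,0,0,0],
  [1,-0.036,0,0,0,0,0],
  [1,-0.072,0,0,0,0,0],
  [1,-0.108,0,0,0,0,0],
])

```text
t: 2.27
tcp_pos: [485.3, 315.2, 81.9]
orientation: [0.001, 0.54, 0.841, 0.002]
wrist_force: [0.3, 0.3, 0.4]
grip_width: 0.002
grasp_force: 0.0
```

Request:
servo_tool([
  [1,-0.022,0,0,0,0,0],
  [1,-0.044,0,0,0,0,0],
  [1,-0.066,0,0,0,0,0],
  [1,-0.088,0,0,0,0,0],
  [1,-0.108,0,0,0,0,0],
])

```text
t: 2.68
tcp_pos: [530.3, 215.6, 81.8]
orientation: [0.002, 0.542, 0.841, 0.002]
wrist_force: [1.3, -0.4, 0.1]
grip_width: -0.0
grasp_force: 0.0
```

Request:
servo_tool([
  [1,0,0,0,0,0,0],
  [1,0,0,0,0,0,0],
  [1,0,0,-0.04,0,0,0],
  [0.4,0,0,-0.08,0,0,0],
  [0.4,0,0,-0.12,0,0,0],
])

```text
t: 3.1
tcp_pos: [526.8, 217.1, 200.1]
orientation: [-0.001, 0.541, 0.841, -0.0]
wrist_force: [1.1, 0.2, 0.1]
grip_width: 0.276
grasp_force: 0.0
```

Request:
servo_tool([
  [0.4,-0.04,0,0,0,0,0],
  [0.4,-0.08,0,0,0,0,0],
  [0.4,-0.12,0,0,0,0,0],
  [0.4,-0.16,0,0,0,0,0],
  [0.4,-0.16,0,0,0,0,0],
])

```text
t: 3.52
tcp_pos: [597.1, 65.5, 200.6]
orientation: [0.003, 0.543, 0.839, -0.0]
wrist_force: [0.3, -0.1, 0.5]
grip_width: 0.596
grasp_force: 0.0
```

```bash
python3 -c "
from h import *
f=grab(); cv2.imwrite('pics/top1.png',f)
cv2.imwrite('pics/cC.png',cv2.resize(f[140:272,90:250],None,fx=4.5,fy=4.5,interpolation=cv2.INTER_CUBIC))
hsv=cv2.cvtColor(f,cv2.COLOR_BGR2HSV)
plan(481,313,150,114)"
```

```text
t 3.6 at [595.6  68.5 200.1] yaw 114.2 q6 -0.42 shift [ 0.27   -0.0045  0.0497] turn [0.1 0.1 0.2]
```

View pics/cC.png

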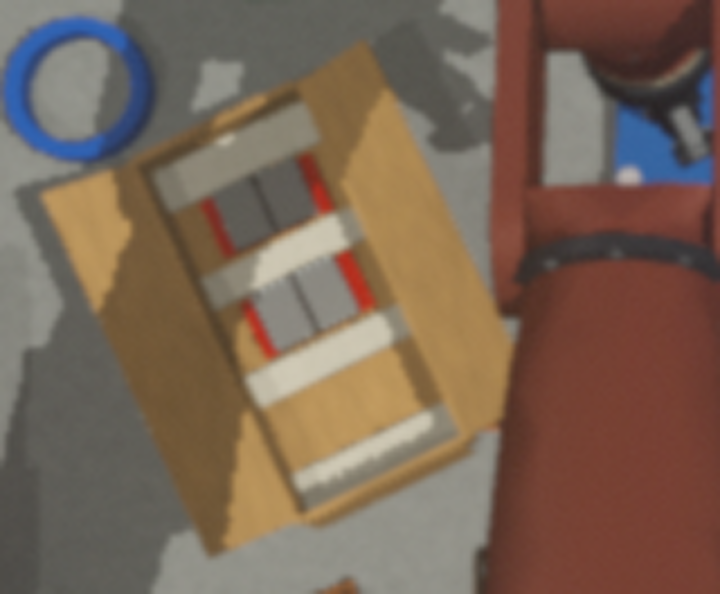

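The crop shows both flaps laid right back. The two pads lie with red ends at (217,228)/(314,185) and (260,332)/(355,280), and the near pocket is empty.

```bash
cat >> h.py <<'E'
def reds(f,box):
    u0,v0,u1,v1=box
    big=cv2.resize(f[v0:v1,u0:u1],None,fx=4,fy=4,interpolation=cv2.INTER_CUBIC).astype(int)
    m=((big[...,2]>95)&(big[...,2]-big[...,1]>70)&(big[...,2]-big[...,0]>60)&(big[...,1]<80)).astype(np.uint8)
    n,l,st,c=cv2.connectedComponentsWithStats(m)
    return [(st[i,4],(c[i]+.5)/4-.5+[u0,v0]) for i in range(1,n) if st[i,4]>60]
E
python3 - <<'E'
from h import *
f=cv2.imread('pics/top1.png')
for a,c in reds(f,(120,165,180,225)): print(a,c.round(1),ray(*c,10).round(1))
k=lambda u,v:(90+(u+.5)/4.5-.5,140+(v+.5)/4.5-.5)
for p in [(145,165),(300,95),(305,520),(460,440)]: print("corner",ray(*k(*p),52).round(1))
E
```

```text
456 [160.3 181.7] [563.7 311.2]
226 [137.8 190.2] [538.5 381.1]
758 [168.7 201.8] [500.2 285.2]
417 [147.1 213.1] [466.8 352.1]
corner [576.9 419.7]
corner [622.4 315.1]
corner [337.4 311.3]
corner [388.  208.3]
```

```bash
python3 -c "
from h import *
plan(551,346,120,111)"
```

```text
t 3.6 at [595.6  68.5 200.1] yaw 114.2 q6 -0.42 shift [0.2715 0.0729 0.0799] turn [0.1 0.1 3.2]
```

Request:
servo_tool([
  [0.32,0.036,0.01,0,0,0,0],
  [0.32,0.072,0.02,0,0,0,0],
  [0.32,0.108,0.03,0,0,0,0],
  [0.32,0.144,0.04,0,0,0,0],
  [0.32,0.18,0.05,0,0,0,0],
])

```text
t: 3.98
tcp_pos: [563.5, 258.9, 199.3]
orientation: [-0.0, 0.541, 0.841, 0.0]
wrist_force: [0.8, 0.6, -0.9]
grip_width: 0.683
grasp_force: 0.0
```

Request:
servo_tool([
  [0.32,0.036,0.01,0.01,0,0,3],
  [0.32,0.072,0.02,0.04,0,0,3],
  [0.32,0.091,0.023,0.075,0,0,3],
  [0.32,0.091,0.023,0.08,0,0,3],
  [0.32,0.091,0.023,0.08,0,0,3],
])

```text
t: 4.4
tcp_pos: [543.4, 349.0, 114.2]
orientation: [-0.002, 0.561, 0.827, -0.004]
wrist_force: [-0.0, -1.3, 0.2]
grip_width: 0.678
grasp_force: 0.0
```

Request:
servo_tool([
  [0.32,0,0,0,0,0,0],
  [0.32,0,0,0,0,0,0],
  [0.32,0,0,0,0,0,0],
])

```text
t: 4.65
tcp_pos: [550.4, 347.5, 121.2]
orientation: [0.001, 0.564, 0.826, 0.002]
wrist_force: [0.2, 0.8, 0.9]
grip_width: 0.682
grasp_force: 0.0
```

```bash
python3 -c "
from h import *
plan(551,346,9,111)"
```

```text
t 4.7 at [550.4 347.5 121.2] yaw 111.3 q6 0.08 shift [-0.0017 -0.0005  0.1122] turn [ 0.3 -0.   0.3]
```

Request:
servo_tool([
  [0.32,-0.002,0,0.036,0,0,0],
  [0.32,-0.002,0,0.072,0,0,0],
  [0.32,-0.002,0,0.095,0,0,0],
  [0.32,-0.002,0,0.104,0,0,0],
  [0.32,-0.002,0,0.108,0,0,0],
])

```text
t: 5.07
tcp_pos: [549.1, 344.5, 9.5]
orientation: [-0.0, 0.564, 0.826, -0.001]
wrist_force: [0.5, -0.0, 0.3]
grip_width: 0.675
grasp_force: 0.0
```

Request:
servo_tool([
  [0.32,0,0,0,0,0,0],
  [0.32,0,0,0,0,0,0],
  [0.32,0,0,0.002,0,0,0],
  [0.32,0,0,0.004,0,0,0],
  [0.32,0,0,0.004,0,0,0],
])

```text
t: 5.48
tcp_pos: [549.9, 346.1, 7.3]
orientation: [0.0, 0.563, 0.826, 0.001]
wrist_force: [-1.3, -0.1, -1.3]
grip_width: 0.678
grasp_force: 0.0
```

Request:
servo_tool([
  [0.7,0,0,0,0,0,0],
  [0.7,0,0,0,0,0,0],
  [0.7,0,0,0,0,0,0],
  [0.7,0,0,0,0,0,0],
  [0.7,0,0,0,0,0,0],
], squeeze=45)

```text
t: 5.9
tcp_pos: [550.9, 346.8, 9.4]
orientation: [0.001, 0.563, 0.826, 0.002]
wrist_force: [-1.2, -0.3, 8.3]
grip_width: 0.503
grasp_force: 49.6
```

Request:
servo_tool([
  [0.7,0,0,-0.01,0,0,0],
  [0.7,0,0,-0.02,0,0,0],
  [0.7,0,0,-0.03,0,0,0],
  [0.7,0,0,-0.03,0,0,0],
])

```text
t: 6.23
tcp_pos: [550.4, 346.4, 39.0]
orientation: [0.001, 0.564, 0.826, 0.001]
wrist_force: [1.3, 0.3, -0.7]
grip_width: 0.499
grasp_force: 46.8
```

```bash
python3 -c "
from h import *
s=ctrl.observe();print(s['grip_width'],s['grasp_force'],s['wrist_force']);plan(551,346,150,111)"
```

```text
0.4991345410005658 46.79560661315918 [ 1.32764847  0.33110275 -0.6595665 ]
t 6.2 at [550.4 346.4  39. ] yaw 111.4 q6 0.08 shift [-0.0006  0.0007 -0.111 ] turn [ 0.2 -0.   0.4]
```

Request:
servo_tool([
  [0.7,0,0,-0.036,0,0,0],
  [0.7,0,0,-0.072,0,0,0],
  [0.7,0,0,-0.1,0,0,0],
  [0.7,0,0,-0.11,0,0,0],
  [0.7,0,0,-0.11,0,0,0],
])

```text
t: 6.65
tcp_pos: [551.5, 346.9, 150.4]
orientation: [0.002, 0.564, 0.826, 0.003]
wrist_force: [1.2, -0.1, -2.2]
grip_width: 0.495
grasp_force: 46.9
```

```bash
python3 - <<'E'
from h import *
f=grab(); cv2.imwrite('pics/top2.png',f)
g=cv2.resize(f[125:250,220:375],None,fx=8,fy=8,interpolation=cv2.INTER_CUBIC)
b=g.astype(int).min(2); m=(b>130).astype(np.uint8); m[:8*29]=0
n,l,st,c=cv2.connectedComponentsWithStats(m)
for i in range(1,n):
    if st[i,4]>80:
        p=(c[i]+.5)/8-.5+[220,125]; print(st[i,4],p.round(2),ray(*p,42).round(1),ray(*p,20).round(1))
cv2.imwrite('pics/cD.png',g[100:560:1,20:820][:,:800])
E
```

```text
298103 [333.69 212.65] [ 453.9 -218.7] [ 455.4 -222.1]
582 [234.55 163.33] [610.9  77.7] [614.7  78.7]
624 [268.11 164.13] [606.2 -24.7] [610.  -25.2]
502 [281.25 164.46] [604.3 -64.7] [608.1 -65.8]
599 [315.06 165.37] [ 599.3 -167.5] [ 602.9 -170.1]
522 [325.3  165.48] [ 598.3 -198.7] [ 601.9 -201.7]
577 [359.25 166.37] [ 593.3 -301.6] [ 596.8 -306.2]
1164 [229.31 179.35] [561.9  94.4] [565.   95.7]
1498 [363.19 182.68] [ 543.  -311.4] [ 545.8 -316.1]
27984 [228.08 224.31] [425.3 100.1] [426.4 101.4]
1222 [329.53 223.72] [ 420.9 -205. ] [ 421.9 -208.1]
```

View pics/cD.png

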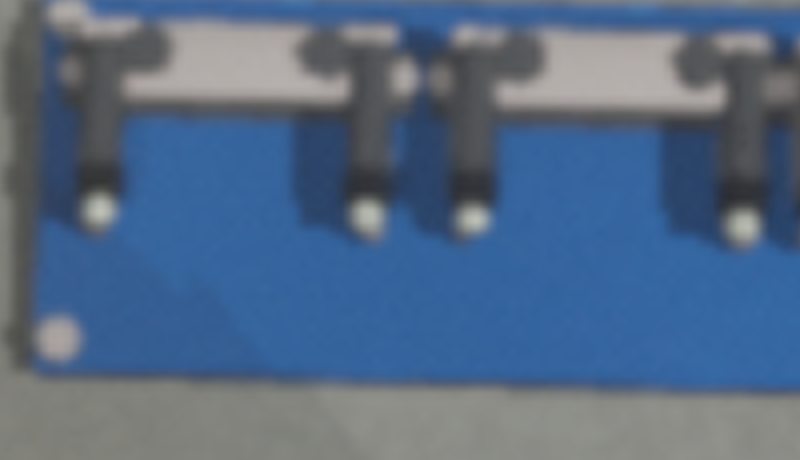

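```bash
python3 -c "
from h import *
plan(588.5,28,150,87.35)
for u,v in((252.06,151.3),(298.3,152.5)): print(ray(u,v,50))"
```

```text
t 6.7 at [549.8 346.  147.3] yaw 111.4 q6 0.08 shift [-0.3102 -0.08   -0.0029] turn [ 0.1 -0.  24.1]
[645.46496769  23.3748209 ]
[ 638.64182644 -117.07522475]
```

Request:
servo_tool([
  [0.7,-0.036,-0.01,0,0,0,0],
  [0.7,-0.072,-0.02,0,0,0,0],
  [0.7,-0.108,-0.03,0,0,0,0],
  [0.7,-0.144,-0.04,0,0,0,0],
  [0.7,-0.18,-0.048,0,0,0,0],
])

```text
t: 7.12
tcp_pos: [567.0, 158.6, 142.1]
orientation: [-0.003, 0.563, 0.826, -0.003]
wrist_force: [0.9, -0.7, -2.4]
grip_width: 0.497
grasp_force: 46.8
```

Request:
servo_tool([
  [0.7,-0.036,-0.01,0,0,0,6],
  [0.7,-0.072,-0.02,0,0,0,12],
  [0.7,-0.108,-0.03,0,0,0,18],
  [0.7,-0.13,-0.032,0,0,0,24],
  [0.7,-0.13,-0.032,0,0,0,24],
])

```text
t: 7.53
tcp_pos: [586.3, 23.3, 142.7]
orientation: [-0.001, 0.726, 0.688, -0.003]
wrist_force: [-0.1, 0.7, -1.3]
grip_width: 0.5
grasp_force: 46.8
```

Request:
servo_tool([
  [0.7,0,0,0.03,0,0,0],
  [0.7,0,0,0.06,0,0,0],
  [0.7,0,0,0.08,0,0,0],
  [0.7,0,0,0.08,0,0,0],
  [0.7,0,0,0.08,0,0,0],
])

```text
t: 7.95
tcp_pos: [584.1, 28.8, 62.4]
orientation: [-0.003, 0.723, 0.691, -0.003]
wrist_force: [0.1, 0.8, -1.9]
grip_width: 0.498
grasp_force: 46.8
```

```bash
python3 -c "
from h import *
plan(588.5,27.2,27,87.35)"
```

```text
t 8.0 at [584.1  28.8  62.4] yaw 87.5 q6 -0.03 shift [-0.0014  0.0047  0.0354] turn [-0.5 -0.   0.1]
```

Request:
servo_tool([
  [0.7,-0.001,0.004,0.015,0,0,0],
  [0.7,-0.001,0.004,0.028,0,0,0],
  [0.7,-0.001,0.004,0.032,0,0,0],
  [0.7,-0.001,0.004,0.032,0,0,0],
  [0.7,-0.001,0.004,0.032,0,0,0],
])

```text
t: 8.37
tcp_pos: [591.6, 27.0, 34.4]
orientation: [-0.0, 0.723, 0.691, -0.0]
wrist_force: [0.2, -0.8, -1.9]
grip_width: 0.498
grasp_force: 46.8
```

Request:
servo_tool([
  [0.7,0,0,0,0,0,0],
  [0.7,0,0,0,0,0,0],
  [0.7,0,0,0.002,0,0,0],
  [0.7,0,0,0.004,0,0,0],
  [0.7,0,0,0.004,0,0,0],
])

```text
t: 8.78
tcp_pos: [591.5, 26.7, 30.1]
orientation: [-0.0, 0.723, 0.691, -0.0]
wrist_force: [-1.5, 0.9, -1.8]
grip_width: 0.498
grasp_force: 46.8
```

```bash
python3 -c "
from h import *
f=grab('scene');cv2.imwrite('pics/cE.png',cv2.resize(f[170:310,180:340],None,fx=4.2,fy=4.2,interpolation=cv2.INTER_CUBIC))
plan(588.5,27.2,26,87.35)"
```

```text
t 8.8 at [591.5  26.7  30.1] yaw 87.4 q6 -0.03 shift [ 0.0003 -0.003   0.0041] turn [-0. -0.  0.]
```

View pics/cE.png

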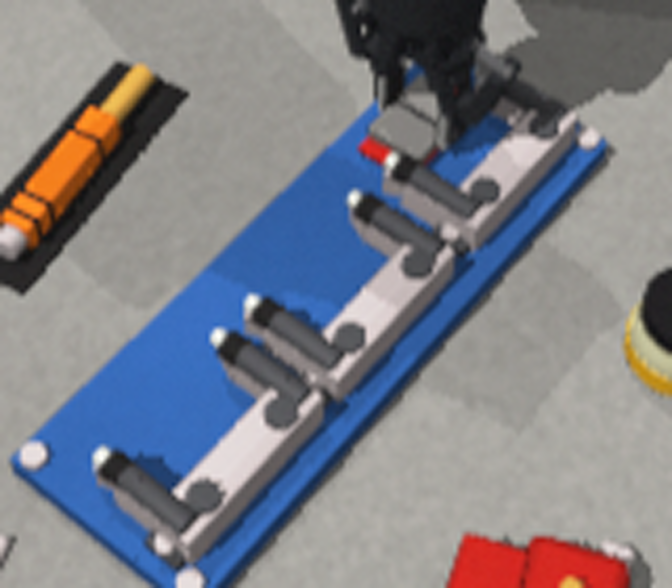

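The pad hangs just above the plate in carrier 3's mouth, with its red end at (375,150) beside the lead-in. I'll lower it and release.

Request:
servo_tool([
  [0.7,0,-0.002,0.002,0,0,0],
  [0.7,0,-0.002,0.004,0,0,0],
  [0.7,0,-0.002,0.005,0,0,0],
  [0.7,0,-0.002,0.005,0,0,0],
  [0.7,0,-0.002,0.005,0,0,0],
])

```text
t: 9.25
tcp_pos: [589.8, 26.9, 25.4]
orientation: [-0.0, 0.723, 0.691, -0.0]
wrist_force: [-0.9, -0.6, 0.3]
grip_width: 0.501
grasp_force: 47.0
```

Request:
servo_tool([
  [0.32,0,0,0,0,0,0],
  [0.32,0,0,0,0,0,0],
  [0.32,0,0,0,0,0,0],
  [0.32,0,0,0,0,0,0],
])

```text
t: 9.58
tcp_pos: [590.2, 26.8, 25.5]
orientation: [0.0, 0.723, 0.691, 0.0]
wrist_force: [-0.2, -1.0, -0.4]
grip_width: 0.675
grasp_force: 0.0
```

Request:
servo_tool([
  [0.32,0,0,-0.03,0,0,0],
  [0.32,0,0,-0.06,0,0,0],
  [0.32,0,0,-0.1,0,0,0],
  [0.32,0,0,-0.12,0,0,0],
  [0.32,0,0,-0.12,0,0,0],
])

```text
t: 10.0
tcp_pos: [594.9, 26.5, 152.6]
orientation: [0.005, 0.723, 0.691, 0.004]
wrist_force: [1.2, -0.6, 0.6]
grip_width: 0.683
grasp_force: 0.0
```

```bash
python3 -c "
from h import *
plan(483.5,318.7,120,115)"
```

```text
t 10.0 at [594.9  26.5 152.6] yaw 87.4 q6 -0.03 shift [ 0.2868 -0.1249  0.0309] turn [  0.7   0.2 -27.6]
```

Request:
servo_tool([
  [0.32,0.036,-0.016,0,0,0,0],
  [0.32,0.072,-0.031,0,0,0,0],
  [0.32,0.108,-0.047,0,0,0,0],
  [0.32,0.144,-0.063,0,0,0,0],
  [0.32,0.17,-0.074,0,0,0,0],
])

```text
t: 10.42
tcp_pos: [521.5, 202.3, 144.4]
orientation: [-0.001, 0.723, 0.691, -0.0]
wrist_force: [0.5, 0.4, -0.5]
grip_width: 0.683
grasp_force: 0.0
```

Request:
servo_tool([
  [0.32,0.036,-0.016,0,0,0,-7],
  [0.32,0.072,-0.031,0,0,0,-14],
  [0.32,0.108,-0.047,0,0,0,-21],
  [0.32,0.117,-0.05,0,0,0,-27.5],
  [0.32,0.117,-0.05,0,0,0,-27.5],
])

```text
t: 10.83
tcp_pos: [477.1, 321.7, 144.4]
orientation: [-0.001, 0.535, 0.845, -0.0]
wrist_force: [0.1, -0.6, 0.2]
grip_width: 0.683
grasp_force: 0.0
```

Request:
servo_tool([
  [0.32,0,0,0.03,0,0,0],
  [0.32,0,0,0.06,0,0,0],
  [0.32,0,0,0.06,0,0,0],
  [0.32,0,0,0.06,0,0,0],
])

```text
t: 11.17
tcp_pos: [477.1, 317.0, 82.7]
orientation: [-0.002, 0.539, 0.842, -0.003]
wrist_force: [0.2, -0.1, 0.2]
grip_width: 0.685
grasp_force: 0.0
```

```bash
python3 - <<'E'
from h import *
f=grab(); cv2.imwrite('pics/top3.png',f)
for a,c in reds(f,(225,150,290,195)): print(a,c.round(1),ray(*c,26).round(1))
plan(483.5,318.7,9,115)
E
```

```text
408 [239.3 170.4] [591.2  64.2]
547 [263.4 171. ] [588. -10.]
t 11.2 at [478.9 318.   84.9] yaw 114.8 q6 0.03 shift [-0.0013  0.0046  0.0759] turn [-0.1  0.  -0.2]
```

Request:
servo_tool([
  [0.32,0,0.004,0.03,0,0,0],
  [0.32,0,0.004,0.055,0,0,0],
  [0.32,0,0.004,0.068,0,0,0],
  [0.32,0,0.004,0.07,0,0,0],
  [0.32,0,0.004,0.07,0,0,0],
])

```text
t: 11.63
tcp_pos: [482.8, 320.6, 15.6]
orientation: [-0.0, 0.538, 0.843, -0.0]
wrist_force: [0.4, -0.5, 0.1]
grip_width: 0.679
grasp_force: 0.0
```

Request:
servo_tool([
  [0.32,0,0,0,0,0,0],
  [0.32,0,0,0,0,0,0],
  [0.32,0,0,0,0,0,0],
])

```text
t: 11.88
tcp_pos: [484.0, 321.6, 17.2]
orientation: [0.001, 0.538, 0.843, 0.001]
wrist_force: [0.1, 0.6, 0.2]
grip_width: 0.672
grasp_force: 0.0
```

```bash
python3 -c "
from h import *
plan(483.5,318.7,9,115)"
```

```text
t 11.9 at [484.  321.6  17.2] yaw 114.9 q6 0.03 shift [-0.0024 -0.0017  0.0082] turn [ 0.2 -0.  -0.1]
```

Request:
servo_tool([
  [0.32,-0.002,0,0.004,0,0,0],
  [0.32,-0.002,0,0.007,0,0,0],
  [0.32,-0.002,0,0.008,0,0,0],
  [0.32,-0.002,0,0.008,0,0,0],
  [0.32,-0.002,0,0.008,0,0,0],
])

```text
t: 12.3
tcp_pos: [483.1, 318.9, 7.0]
orientation: [-0.0, 0.538, 0.843, -0.0]
wrist_force: [-1.0, 0.6, 0.7]
grip_width: 0.678
grasp_force: 0.0
```

Request:
servo_tool([
  [0.7,0,0,0,0,0,0],
  [0.7,0,0,0,0,0,0],
  [0.7,0,0,0,0,0,0],
  [0.7,0,0,0,0,0,0],
  [0.7,0,0,0,0,0,0],
])

```text
t: 12.72
tcp_pos: [485.0, 319.8, 9.3]
orientation: [0.001, 0.538, 0.843, 0.001]
wrist_force: [-0.6, 0.3, 6.6]
grip_width: 0.5
grasp_force: 48.4
```

Request:
servo_tool([
  [0.7,0,0,-0.02,0,0,0],
  [0.7,0,0,-0.05,0,0,0],
  [0.7,0,0,-0.09,0,0,0],
  [0.7,0,0,-0.13,0,0,0],
  [0.7,0,0,-0.14,0,0,0],
])

```text
t: 13.13
tcp_pos: [487.3, 321.1, 154.4]
orientation: [0.003, 0.538, 0.843, 0.005]
wrist_force: [2.6, 0.9, -1.6]
grip_width: 0.498
grasp_force: 47.0
```

```bash
python3 -c "
from h import *
plan(582,-112.8,150,87.35)"
```

```text
t 13.1 at [487.3 321.1 154.4] yaw 114.9 q6 0.03 shift [-0.4335 -0.0969  0.0031] turn [ 0.7 -0.2 27.6]
```

Request:
servo_tool([
  [0.7,-0.036,-0.008,0,0,0,0],
  [0.7,-0.072,-0.016,0,0,0,0],
  [0.7,-0.108,-0.024,0,0,0,0],
  [0.7,-0.144,-0.032,0,0,0,0],
  [0.7,-0.18,-0.04,0,0,0,0],
])

```text
t: 13.55
tcp_pos: [521.9, 137.4, 145.9]
orientation: [-0.001, 0.538, 0.843, -0.001]
wrist_force: [0.8, -0.1, -2.4]
grip_width: 0.506
grasp_force: 46.9
```

Request:
servo_tool([
  [0.7,-0.036,-0.008,0,0,0,0],
  [0.7,-0.072,-0.016,0,0,0,0],
  [0.7,-0.108,-0.024,0,0,0,0],
  [0.7,-0.144,-0.032,0,0,0,0],
  [0.7,-0.18,-0.04,0,0,0,0],
])

```text
t: 13.97
tcp_pos: [561.5, -42.7, 145.7]
orientation: [-0.001, 0.538, 0.843, -0.0]
wrist_force: [0.7, -1.0, -2.3]
grip_width: 0.5
grasp_force: 46.9
```

Request:
servo_tool([
  [0.7,-0.036,-0.008,0,0,0,7],
  [0.7,-0.072,-0.017,0,0,0,14],
  [0.7,-0.072,-0.017,0,0,0,21],
  [0.7,-0.072,-0.017,0,0,0,27.5],
  [0.7,-0.072,-0.017,0,0,0,27.5],
])

```text
t: 14.38
tcp_pos: [576.3, -114.4, 145.5]
orientation: [-0.001, 0.724, 0.69, -0.001]
wrist_force: [0.0, -0.4, -1.8]
grip_width: 0.498
grasp_force: 46.9
```

Request:
servo_tool([
  [0.7,0,0,0.03,0,0,0],
  [0.7,0,0,0.06,0,0,0],
  [0.7,0,0,0.08,0,0,0],
  [0.7,0,0,0.08,0,0,0],
  [0.7,0,0,0.08,0,0,0],
])

```text
t: 14.8
tcp_pos: [575.2, -112.4, 65.0]
orientation: [-0.002, 0.722, 0.692, -0.001]
wrist_force: [0.8, -0.1, -2.2]
grip_width: 0.495
grasp_force: 46.9
```

```bash
python3 -c "
from h import *
plan(582,-112.3,30,87.35)"
```

```text
t 14.8 at [ 575.2 -112.4   65. ] yaw 87.6 q6 -0.27 shift [0.0004 0.007  0.035 ] turn [-0.3 -0.1  0.2]
```

Request:
servo_tool([
  [0.7,0,0.006,0.015,0,0,0],
  [0.7,0,0.006,0.03,0,0,0],
  [0.7,0,0.006,0.033,0,0,0],
  [0.7,0,0.006,0.033,0,0,0],
  [0.7,0,0.006,0.033,0,0,0],
])

```text
t: 15.22
tcp_pos: [584.2, -114.0, 35.7]
orientation: [0.001, 0.723, 0.691, 0.0]
wrist_force: [-0.6, 0.2, -1.9]
grip_width: 0.495
grasp_force: 46.9
```

Request:
servo_tool([
  [0.7,0,0,0,0,0,0],
  [0.7,0,0,0,0,0,0],
  [0.7,0,0,0,0,0,0],
])

```text
t: 15.47
tcp_pos: [584.1, -114.1, 35.5]
orientation: [0.001, 0.723, 0.691, 0.0]
wrist_force: [-0.1, -0.3, -3.1]
grip_width: 0.499
grasp_force: 46.9
```

```bash
python3 -c "
from h import *
plan(582,-112.3,26,87.35)"
```

```text
t 15.5 at [ 584.1 -114.1   35.5] yaw 87.4 q6 -0.27 shift [ 0.0018 -0.0022  0.0095] turn [0.1 0.  0.1]
```

Request:
servo_tool([
  [0.7,0.002,-0.001,0.004,0,0,0],
  [0.7,0.002,-0.001,0.008,0,0,0],
  [0.7,0.002,-0.001,0.01,0,0,0],
  [0.7,0.002,-0.001,0.01,0,0,0],
  [0.7,0.002,-0.001,0.01,0,0,0],
])

```text
t: 15.88
tcp_pos: [582.4, -111.7, 25.3]
orientation: [-0.0, 0.723, 0.691, -0.0]
wrist_force: [-3.3, 0.7, 4.8]
grip_width: 0.501
grasp_force: 47.8
```

Request:
servo_tool([
  [0.32,0,0,0,0,0,0],
  [0.32,0,0,0,0,0,0],
  [0.32,0,0,0,0,0,0],
  [0.32,0,0,0,0,0,0],
])

```text
t: 16.22
tcp_pos: [582.5, -111.9, 24.2]
orientation: [0.0, 0.723, 0.691, 0.0]
wrist_force: [0.3, -0.0, 0.9]
grip_width: 0.682
grasp_force: 0.0
```

Request:
servo_tool([
  [0.32,0,0,-0.03,0,0,0],
  [0.32,0,0,-0.06,0,0,0],
  [0.32,0,0,-0.1,0,0,0],
  [0.32,0,0,-0.12,0,0,0],
  [0.32,0,0,-0.12,0,0,0],
])

```text
t: 16.63
tcp_pos: [587.2, -113.3, 151.4]
orientation: [0.006, 0.723, 0.691, 0.003]
wrist_force: [1.4, -0.8, 1.0]
grip_width: 0.677
grasp_force: 0.0
```

Request:
servo_tool([
  [0.32,0.04,0,0,0,0,0],
  [0.32,0.08,0,0,0,0,0],
  [0.32,0.12,0,0,0,0,0],
  [0.32,0.16,0,0,0,0,0],
  [0.32,0.2,0,0,0,0,0],
])

```text
t: 17.05
tcp_pos: [590.7, 89.5, 143.2]
orientation: [-0.0, 0.723, 0.691, -0.001]
wrist_force: [0.5, -1.1, -0.0]
grip_width: 0.68
grasp_force: 0.0
```

Request:
servo_tool([
  [0.32,0.04,0,0,0,0,0],
  [0.32,0.08,0,0,0,0,0],
  [0.32,0.12,0,0,0,0,0],
  [0.32,0.16,0,0,0,0,0],
  [0.32,0.18,0,0,0,0,0],
])

```text
t: 17.47
tcp_pos: [598.6, 272.2, 143.1]
orientation: [-0.001, 0.722, 0.692, 0.0]
wrist_force: [0.5, -1.0, -0.9]
grip_width: 0.678
grasp_force: 0.0
```

```bash
python3 - <<'E'
from h import *
f=grab(); cv2.imwrite('pics/top4.png',f)
for b in((225,150,276,195),(275,150,325,195)):
  for a,c in reds(f,b): print(a,c.round(1),ray(*c,26).round(1))
hsv=cv2.cvtColor(f,cv2.COLOR_BGR2HSV)
m=cv2.inRange(hsv,(8,150,120),(28,255,255));m[:,:268]=0;m[:,342:]=0;m[:205]=0
print(rect(m,16))
cv2.imwrite('pics/cF.png',cv2.resize(f[140:260,220:350],None,fx=4.5,fy=4.5,interpolation=cv2.INTER_CUBIC))
E
```

```text
398 [239.1 164.7] [609.2  64.3]
507 [262.9 169.4] [592.8  -8.7]
488 [284.5 172.2] [582.6 -75. ]
452 [308.9 172.3] [ 580.9 -149.7]
[(array([302., 228.]), 409.9, -121.9, 158.1, 27.1, np.float32(98.3))]
```

View pics/cF.png

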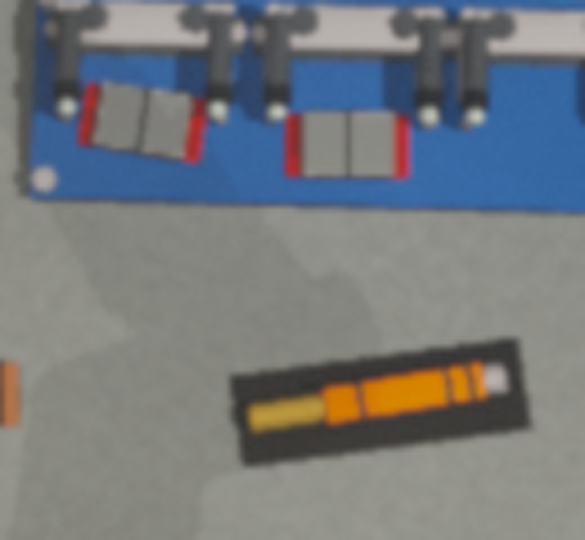

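Carrier 2's pad is square at (348,145) in the crop. Carrier 3's pad has been knocked about 10° out of square at (143,122). The drift is still on its mat, so I'll pick it up and square that pad with off-centre pushes.

```bash
python3 -c "
from h import *
plan(412,-138,140,98.3)"
```

```text
t 17.5 at [598.6 274.4 143.2] yaw 87.7 q6 0.36 shift [-0.4197 -0.1696  0.0018] turn [ -0.   -0.2 -10.6]
```

Request:
servo_tool([
  [0.4,-0.035,-0.014,0,0,0,0],
  [0.4,-0.07,-0.028,0,0,0,0],
  [0.4,-0.105,-0.042,0,0,0,0],
  [0.4,-0.14,-0.056,0,0,0,0],
  [0.4,-0.175,-0.071,0,0,0,0],
])

```text
t: 17.93
tcp_pos: [519.3, 94.6, 143.1]
orientation: [-0.0, 0.723, 0.691, -0.001]
wrist_force: [-0.1, -0.5, 0.2]
grip_width: 0.597
grasp_force: 0.0
```

Request:
servo_tool([
  [0.4,-0.035,-0.014,0,0,0,0],
  [0.4,-0.07,-0.028,0,0,0,0],
  [0.4,-0.105,-0.042,0,0,0,0],
  [0.4,-0.14,-0.056,0,0,0,0],
  [0.4,-0.175,-0.071,0,0,0,0],
])

```text
t: 18.35
tcp_pos: [440.4, -76.9, 143.5]
orientation: [-0.0, 0.723, 0.691, -0.0]
wrist_force: [0.4, -0.7, 0.3]
grip_width: 0.598
grasp_force: 0.0
```

Request:
servo_tool([
  [0.4,-0.035,-0.014,0,0,0,-5],
  [0.4,-0.07,-0.028,0.02,0,0,-10.6],
  [0.4,-0.07,-0.028,0.06,0,0,-10.6],
  [0.4,-0.07,-0.028,0.08,0,0,-10.6],
  [0.4,-0.07,-0.028,0.08,0,0,-10.6],
])

```text
t: 18.77
tcp_pos: [405.3, -142.5, 59.1]
orientation: [-0.006, 0.657, 0.754, -0.001]
wrist_force: [-1.3, 0.9, -1.0]
grip_width: 0.6
grasp_force: 0.0
```

Request:
servo_tool([
  [0.4,0,0,0,0,0,0],
  [0.4,0,0,0,0,0,0],
])

```text
t: 18.93
tcp_pos: [411.5, -144.3, 65.1]
orientation: [0.001, 0.656, 0.755, 0.0]
wrist_force: [0.9, -0.1, -0.4]
grip_width: 0.601
grasp_force: 0.0
```

```bash
python3 -c "
from h import *
plan(412,-138,8,98.3)"
```

```text
t 18.9 at [ 411.5 -144.3   65.1] yaw 98.0 q6 -0.64 shift [0.0062 0.0013 0.0571] turn [ 0.1  0.  -0.3]
```

Request:
servo_tool([
  [0.4,0.005,0.001,0.03,0,0,0],
  [0.4,0.005,0.001,0.046,0,0,0],
  [0.4,0.005,0.001,0.052,0,0,0],
  [0.4,0.005,0.001,0.056,0,0,0],
  [0.4,0.005,0.001,0.056,0,0,0],
])

```text
t: 19.35
tcp_pos: [412.1, -139.2, 9.0]
orientation: [0.001, 0.656, 0.755, 0.0]
wrist_force: [0.3, -0.6, 0.3]
grip_width: 0.597
grasp_force: 0.0
```

Request:
servo_tool([
  [0.4,0,0,0,0,0,0],
  [0.85,0,0,0,0,0,0],
  [0.85,0,0,0,0,0,0],
  [0.85,0,0,0,0,0,0],
  [0.85,0,0,0,0,0,0],
], squeeze=60)

```text
t: 19.77
tcp_pos: [412.4, -139.7, 9.5]
orientation: [0.001, 0.656, 0.755, 0.0]
wrist_force: [-0.4, 0.6, 5.7]
grip_width: 0.264
grasp_force: 60.3
```

Request:
servo_tool([
  [0.85,0,0,0,0,0,0],
  [0.85,0,0,0,0,0,0],
])

```text
t: 19.93
tcp_pos: [412.4, -139.7, 9.5]
orientation: [0.001, 0.656, 0.755, 0.0]
wrist_force: [0.2, 0.9, 6.1]
grip_width: 0.267
grasp_force: 60.3
```

Request:
servo_tool([
  [0.85,0,0,-0.02,0,0,0],
  [0.85,0,0,-0.04,0,0,0],
  [0.85,0,0,-0.07,0,0,0],
  [0.85,0,0,-0.07,0,0,0],
  [0.85,0,0,-0.07,0,0,0],
])

```text
t: 20.35
tcp_pos: [412.2, -139.7, 79.5]
orientation: [0.002, 0.656, 0.755, 0.0]
wrist_force: [0.1, 0.9, -3.6]
grip_width: 0.264
grasp_force: 59.8
```

```bash
python3 -c "
from h import *
print(ctrl.observe()['ft_torque'])
plan(440,20,80,-2.65+180)"
```

```text
[-0.00446382 -0.0613344  -0.00082482]
t 20.4 at [ 412.2 -139.7   79.5] yaw 98.0 q6 -0.63 shift [ 0.1543  0.0497 -0.0007] turn [  0.1   0.2 -79.4]
```

Request:
servo_tool([
  [0.85,0.03,0.009,0,0,0,7],
  [0.85,0.06,0.018,0,0,0,14],
  [0.85,0.09,0.027,0,0,0,21],
  [0.85,0.12,0.036,0,0,0,28],
  [0.85,0.145,0.045,0,0,0,35],
])

```text
t: 20.77
tcp_pos: [432.5, 10.6, 75.9]
orientation: [-0.002, 0.843, 0.537, -0.002]
wrist_force: [0.6, -0.4, -2.8]
grip_width: 0.265
grasp_force: 59.8
```

Request:
servo_tool([
  [0.85,0,0,0,0,0,7],
  [0.85,0,0,0,0,0,14],
  [0.85,0,0,0,0,0,21],
  [0.85,0,0,0,0,0,28],
  [0.85,0,0,0,0,0,35],
])

```text
t: 21.18
tcp_pos: [432.7, 9.3, 75.8]
orientation: [-0.001, 0.966, 0.259, -0.002]
wrist_force: [0.1, -0.1, -2.4]
grip_width: 0.264
grasp_force: 59.8
```

Request:
servo_tool([
  [0.85,0,0,0,0,0,7],
  [0.85,0,0,0,0,0,14],
  [0.85,0,0,0,0,0,21],
  [0.85,0,0,0,0,0,28],
  [0.85,0,0,0,0,0,30.6],
])

```text
t: 21.6
tcp_pos: [432.7, 9.1, 75.8]
orientation: [-0.0, 1.0, -0.005, -0.003]
wrist_force: [-0.1, 0.3, -3.6]
grip_width: 0.265
grasp_force: 59.8
```

Request:
servo_tool([
  [0.85,0,0,0,0,0,0],
  [0.85,0,0,0,0,0,0],
  [0.85,0,0,0,0,0,0],
])

```text
t: 21.85
tcp_pos: [433.9, 8.9, 77.1]
orientation: [-0.0, 1.0, -0.002, -0.001]
wrist_force: [0.4, 0.1, -3.1]
grip_width: 0.265
grasp_force: 59.8
```

```bash
python3 - <<'E'
from h import *
f=grab(); cv2.imwrite('pics/top5.png',f)
for b in((225,150,276,195),(275,150,325,195)):
  for a,c in reds(f,b): print(a,c.round(1),ray(*c,26).round(1))
plan(455,10,27,-2.65)
E
```

```text
441 [239.2 164.7] [609.   64.2]
513 [262.9 169.5] [592.5  -8.8]
392 [284.4 172.4] [582.  -74.7]
500 [308.7 172.3] [ 580.8 -149.3]
t 21.9 at [434.3   8.9  77.4] yaw -0.2 q6 1.43 shift [ 0.0208 -0.0012  0.0503] turn [-0.   0.1  2.5]
```

Request:
servo_tool([
  [0.85,0.01,0,0.03,0,0,2.5],
  [0.85,0.02,0,0.045,0,0,2.5],
  [0.85,0.026,0,0.05,0,0,2.5],
  [0.85,0.026,0,0.05,0,0,2.5],
  [0.85,0.026,0,0.05,0,0,2.5],
])

```text
t: 22.32
tcp_pos: [461.2, 8.6, 28.4]
orientation: [-0.0, 1.0, -0.024, -0.0]
wrist_force: [0.5, 0.0, -2.9]
grip_width: 0.262
grasp_force: 59.7
```

Request:
servo_tool([
  [0.85,0,0,0,0,0,0],
  [0.85,0,0,0,0,0,0],
  [0.85,0,0,0,0,0,0],
])

```text
t: 22.57
tcp_pos: [461.5, 8.6, 29.2]
orientation: [0.0, 1.0, -0.024, 0.001]
wrist_force: [-0.8, -0.1, -3.2]
grip_width: 0.261
grasp_force: 59.7
```

```bash
python3 - <<'E'
from h import *
f=grab(); cv2.imwrite('pics/top6.png',f)
plan(475,9,27,-2.65)
s=grab('scene'); o=np.hstack([cv2.resize(f[140:250,222:310],(400,500)),cv2.resize(s[170:270,220:300],(400,500))])
cv2.imwrite('pics/cG.png',o)
E
```

```text
t 22.6 at [461.5   8.6  29.1] yaw -2.7 q6 1.48 shift [ 0.0135 -0.001   0.0021] turn [ 0.  -0.1 -0.1]
```

View pics/cG.png

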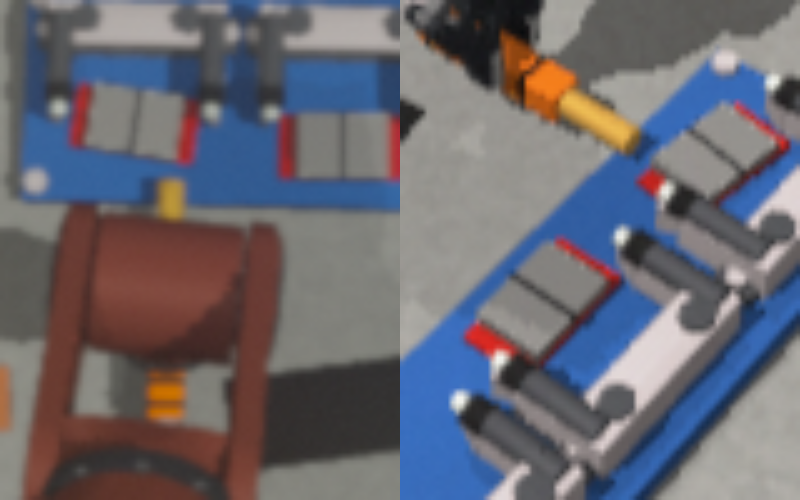

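The nose (172,190 in the left half) points at the lagging right half of carrier 3's pad. I'll push gently there.

Request:
servo_tool([
  [0.85,0.004,0,0.002,0,0,0],
  [0.85,0.008,0,0.002,0,0,0],
  [0.85,0.011,0,0.002,0,0,0],
  [0.85,0.014,0,0.002,0,0,0],
  [0.85,0.017,0,0.002,0,0,0],
])

```text
t: 23.08
tcp_pos: [477.6, 7.9, 26.0]
orientation: [-0.0, 1.0, -0.024, -0.001]
wrist_force: [-1.6, 0.5, -3.3]
grip_width: 0.268
grasp_force: 59.8
```

Request:
servo_tool([
  [0.85,0.002,0,0,0,0,0],
  [0.85,0.004,0,0,0,0,0],
  [0.85,0.006,0,0,0,0,0],
  [0.85,0.007,0,0,0,0,0],
  [0.85,0.007,0,0,0,0,0],
])

```text
t: 23.5
tcp_pos: [485.5, 7.5, 26.3]
orientation: [0.0, 1.0, -0.024, 0.0]
wrist_force: [0.7, 0.6, -3.1]
grip_width: 0.266
grasp_force: 59.8
```

```bash
cat > pads.py <<'E'
from h import *
import sys
f=grab(); cv2.imwrite('pics/topl.png',f)
for nm,b,S in(("s3",(225,145,276,195),(668.4,23.6)),("s2",(275,145,325,195),(661.9,-116))):
  r=[(a,ray(*c,26)) for a,c in reds(f,b)]
  if len(r)==2:
    r.sort(key=lambda q:q[1][1]); c=(r[0][1]+r[1][1])/2; d=r[1][1]-r[0][1]
    e=np.radians(-2.65); v=c-S
    print(nm,"areas",r[0][0],r[1][0],"centre",c.round(1),"seat x %.1f y %.1f"%(v@[np.cos(e),np.sin(e)],v@[-np.sin(e),np.cos(e)]),"yaw err %.1f"%(np.degrees(np.arctan2(d[1],d[0]))-87.35))
  else: print(nm,r)
E
python3 pads.py; python3 -c "
from h import *
plan(475,9,27,-2.65)"
```

```text
s3 areas 316 409 centre [603.8  29.3] seat x -64.8 y 2.7 yaw err -7.2
s2 areas 481 406 centre [ 581.3 -112.1] seat x -80.7 y 0.2 yaw err 1.9
t 23.6 at [485.5   7.5  26.4] yaw -2.7 q6 1.49 shift [-0.0105 -0.001  -0.0006] turn [-0.  -0.  -0.1]
```

Request:
servo_tool([
  [0.85,0.002,0,0,0,0,0],
  [0.85,0.004,0,0,0,0,0],
  [0.85,0.006,0,0,0,0,0],
  [0.85,0.008,0,0,0,0,0],
  [0.85,0.008,0,0,0,0,0],
])

```text
t: 23.97
tcp_pos: [493.8, 7.0, 26.4]
orientation: [0.0, 1.0, -0.024, 0.0]
wrist_force: [-0.1, -0.8, -3.8]
grip_width: 0.266
grasp_force: 59.8
```

```bash
python3 pads.py
```

```text
s3 areas 133 564 centre [605.2  25.6] seat x -63.3 y -0.9 yaw err -2.9
s2 areas 489 445 centre [ 581.  -111.9] seat x -81.0 y 0.4 yaw err 2.6
```

Request:
servo_tool([
  [0.85,0.001,0,0,0,0,0],
  [0.85,0.003,0,0,0,0,0],
  [0.85,0.003,0,0,0,0,0],
  [0.85,-0.006,0,0,0,0,0],
  [0.85,-0.014,0,0,0,0,0],
])

```text
t: 24.43
tcp_pos: [479.2, 7.9, 26.6]
orientation: [-0.0, 1.0, -0.024, 0.001]
wrist_force: [-0.6, -0.6, -3.5]
grip_width: 0.266
grasp_force: 59.7
```

Request:
servo_tool([
  [0.85,0,-0.01,0,0,0,0],
  [0.85,0,-0.02,0,0,0,0],
  [0.85,0,-0.0245,0,0,0,0],
  [0.85,0,-0.0245,0,0,0,0],
  [0.85,0,-0.0245,0,0,0,0],
])

```text
t: 24.85
tcp_pos: [480.7, 32.9, 26.5]
orientation: [0.0, 1.0, -0.023, 0.0]
wrist_force: [-0.2, -0.4, -2.9]
grip_width: 0.263
grasp_force: 59.8
```

```bash
python3 pads.py; python3 - <<'E'
from h import *
plan(500,31.5,27,-2.65)
f=cv2.imread('pics/topl.png'); s=grab('scene'); o=np.hstack([cv2.resize(f[140:200,222:310],(587,400),interpolation=cv2.INTER_CUBIC)])
cv2.imwrite('pics/cH.png',o)
E
```

```text
s3 [(np.int32(551), array([610.22998643,  62.04616749]))]
s2 areas 491 396 centre [ 581.3 -112. ] seat x -80.7 y 0.3 yaw err 1.7
t 24.9 at [480.7  32.6  26.5] yaw -2.7 q6 1.54 shift [ 0.0194  0.0001 -0.0005] turn [ 0. -0. -0.]
```

View pics/cH.png

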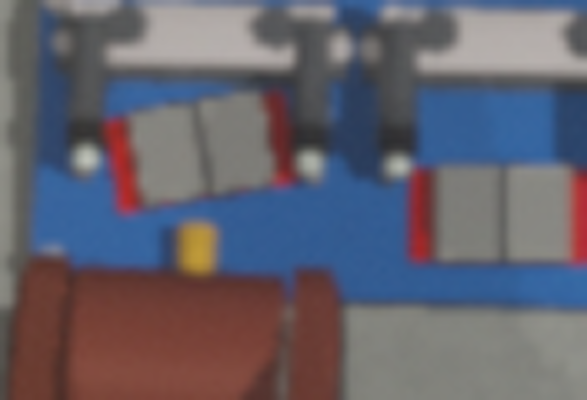

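The pad has over-rotated and its left end at (120,165) now lags. I'll push that end less, in stages, and make the red mask tolerate shadow.

Request:
servo_tool([
  [0.85,0,-0.011,0,0,0,0],
  [0.85,0,-0.021,0,0,0,0],
  [0.85,0.004,-0.021,0,0,0,0],
  [0.85,0.008,-0.021,0,0,0,0],
  [0.85,0.01,-0.021,0,0,0,0],
])

```text
t: 25.37
tcp_pos: [492.0, 53.0, 26.4]
orientation: [0.0, 1.0, -0.023, 0.0]
wrist_force: [-1.2, 0.4, -2.8]
grip_width: 0.268
grasp_force: 59.8
```

Request:
servo_tool([
  [0.85,0.002,0,0,0,0,0],
  [0.85,0.004,0,0,0,0,0],
  [0.85,0.006,0,0,0,0,0],
  [0.85,0.006,0,0,0,0,0],
])

```text
t: 25.7
tcp_pos: [497.8, 52.2, 26.3]
orientation: [0.0, 1.0, -0.024, 0.0]
wrist_force: [-0.3, 0.3, -2.6]
grip_width: 0.267
grasp_force: 59.8
```

```bash
sed -i "s/^    m=((big.*/    m=((big[...,2]>60)\&(big[...,2]>1.9*big[...,1])\&(big[...,2]>1.6*big[...,0])).astype(np.uint8)/" h.py; python3 pads.py; python3 -c "
from h import *
plan(500,31.5,27,-2.65)"
```

```text
s3 areas 435 667 centre [621.1  24.9] seat x -47.3 y -0.9 yaw err 5.2
s2 areas 513 564 centre [ 582.4 -112.3] seat x -79.6 y 0.0 yaw err 0.8
t 25.8 at [497.7  52.2  26.3] yaw -2.8 q6 1.58 shift [ 0.0033  0.0206 -0.0007] turn [ 0.  -0.  -0.1]
```

Request:
servo_tool([
  [0.85,0.002,0,0,0,0,0],
  [0.85,0.003,0,0,0,0,0],
  [0.85,0.003,0,0,0,0,0],
  [0.85,0.003,0,0,0,0,0],
])

```text
t: 26.08
tcp_pos: [500.5, 52.3, 26.4]
orientation: [0.0, 1.0, -0.024, 0.0]
wrist_force: [-0.3, 0.3, -3.1]
grip_width: 0.268
grasp_force: 59.8
```

```bash
python3 pads.py
```

```text
s3 areas 442 672 centre [623.2  24.8] seat x -45.2 y -0.9 yaw err 3.9
s2 areas 514 563 centre [ 582.4 -112.3] seat x -79.6 y 0.0 yaw err 0.9
```

Request:
servo_tool([
  [0.85,0.002,0,0,0,0,0],
  [0.85,0.003,0,0,0,0,0],
  [0.85,0.003,0,0,0,0,0],
  [0.85,0.003,0,0,0,0,0],
  [0.85,-0.006,0,0,0,0,0],
])

```text
t: 26.55
tcp_pos: [496.6, 52.4, 27.1]
orientation: [0.0, 1.0, -0.024, 0.002]
wrist_force: [0.8, -0.8, -3.2]
grip_width: 0.262
grasp_force: 59.8
```

Request:
servo_tool([
  [0.85,0,0.01,0,0,0,0],
  [0.85,0,0.02,0,0,0,0],
  [0.85,0,0.02,0,0,0,0],
  [0.85,0.004,0.02,0,0,0,0],
  [0.85,0.008,0.02,0,0,0,0],
])

```text
t: 26.97
tcp_pos: [501.7, 31.9, 26.4]
orientation: [-0.0, 1.0, -0.024, 0.0]
wrist_force: [0.2, -0.3, -3.6]
grip_width: 0.266
grasp_force: 59.8
```

Request:
servo_tool([
  [0.85,0.002,0,0,0,0,0],
  [0.85,0.004,0,0,0,0,0],
  [0.85,0.006,0,0,0,0,0],
  [0.85,0.006,0,0,0,0,0],
])

```text
t: 27.3
tcp_pos: [507.8, 32.1, 26.3]
orientation: [-0.0, 1.0, -0.024, 0.0]
wrist_force: [0.1, 0.6, -2.9]
grip_width: 0.264
grasp_force: 59.9
```

```bash
python3 pads.py;  python3 -c "
from h import *
plan(500,31.5,27,-2.65)"
```

```text
s3 areas 434 666 centre [629.1  24.8] seat x -39.3 y -0.6 yaw err -0.3
s2 areas 515 558 centre [ 582.5 -112.3] seat x -79.5 y 0.0 yaw err 0.9
t 27.4 at [507.7  32.1  26.3] yaw -2.7 q6 1.54 shift [-0.0077  0.001  -0.0007] turn [-0.  -0.  -0.1]
```

Request:
servo_tool([
  [0.85,0.002,0.001,0,0,0,0],
  [0.85,0.004,0.001,0,0,0,0],
  [0.85,0.006,0.001,0,0,0,0],
  [0.85,0.008,0.001,0,0,0,0],
  [0.85,0.009,0.001,0,0,0,0],
])

```text
t: 27.77
tcp_pos: [516.5, 30.6, 26.2]
orientation: [0.0, 1.0, -0.024, 0.0]
wrist_force: [-1.0, 0.5, -3.2]
grip_width: 0.268
grasp_force: 59.8
```

Request:
servo_tool([
  [0.85,0.001,0,0,0,0,0],
  [0.85,0.002,0,0,0,0,0],
  [0.85,0.003,0,0,0,0,0],
  [0.85,0.004,0,0,0,0,0],
  [0.85,0.004,0,0,0,0,0],
])

```text
t: 28.18
tcp_pos: [520.6, 30.3, 26.4]
orientation: [0.0, 1.0, -0.024, 0.0]
wrist_force: [-0.5, -0.4, -2.5]
grip_width: 0.269
grasp_force: 59.8
```

```bash
python3 pads.py;  python3 -c "
from h import *
plan(500,31.5,27,-2.65)"
```

```text
s3 areas 293 476 centre [636.1  23.9] seat x -32.3 y -1.2 yaw err -0.3
s2 areas 516 566 centre [ 582.5 -112.3] seat x -79.5 y 0.0 yaw err 0.9
t 28.2 at [520.6  30.3  26.4] yaw -2.7 q6 1.54 shift [-0.0206 -0.0002 -0.0006] turn [ 0.  -0.  -0.1]
```

Request:
servo_tool([
  [0.85,0.001,0,0,0,0,0],
  [0.85,0.002,0,0,0,0,0],
  [0.85,0.002,0,0,0,0,0],
])

```text
t: 28.48
tcp_pos: [522.7, 30.2, 26.5]
orientation: [0.0, 1.0, -0.024, 0.0]
wrist_force: [-0.6, -0.3, -2.4]
grip_width: 0.264
grasp_force: 59.8
```

Request:
servo_tool([
  [0.85,0.001,0,0,0,0,0],
  [0.85,0.001,0,0,0,0,0],
])

```text
t: 28.65
tcp_pos: [523.5, 30.2, 26.4]
orientation: [0.0, 1.0, -0.024, 0.0]
wrist_force: [0.1, 0.4, -2.3]
grip_width: 0.268
grasp_force: 59.8
```

Request:
servo_tool([
  [0.85,0.001,0,0,0,0,0],
  [0.85,0.001,0,0,0,0,0],
])

```text
t: 28.82
tcp_pos: [524.5, 30.1, 26.4]
orientation: [0.0, 1.0, -0.024, 0.0]
wrist_force: [-0.9, 0.1, -3.0]
grip_width: 0.265
grasp_force: 59.8
```

Request:
servo_tool([
  [0.85,0.001,0,0,0,0,0],
  [0.85,0.001,0,0,0,0,0],
])

```text
t: 28.98
tcp_pos: [525.4, 30.1, 26.3]
orientation: [-0.0, 1.0, -0.024, 0.0]
wrist_force: [-1.1, -0.3, -2.8]
grip_width: 0.267
grasp_force: 59.8
```

Request:
servo_tool([
  [0.85,0.001,0,0,0,0,0],
  [0.85,0.001,0,0,0,0,0],
])

```text
t: 29.15
tcp_pos: [525.5, 30.2, 26.0]
orientation: [-0.0, 1.0, -0.024, -0.001]
wrist_force: [-2.5, -0.6, -2.5]
grip_width: 0.266
grasp_force: 59.9
```

Request:
servo_tool([
  [0.85,0.001,0,0,0,0,0],
  [0.85,0.001,0,0,0,0,0],
])

```text
t: 29.32
tcp_pos: [525.5, 30.2, 25.7]
orientation: [-0.0, 1.0, -0.024, -0.002]
wrist_force: [-5.6, -0.3, -0.4]
grip_width: 0.262
grasp_force: 60.1
```

Request:
servo_tool([
  [0.85,0.001,0,0,0,0,0],
  [0.85,0.001,0,0,0,0,0],
])

```text
t: 29.48
tcp_pos: [525.4, 30.2, 25.5]
orientation: [-0.0, 1.0, -0.024, -0.003]
wrist_force: [-7.2, -0.4, 1.6]
grip_width: 0.267
grasp_force: 60.5
```

Request:
servo_tool([
  [0.85,0.001,0,0,0,0,0],
  [0.85,0.001,0,0,0,0,0],
])

```text
t: 29.65
tcp_pos: [525.5, 30.2, 25.5]
orientation: [-0.0, 1.0, -0.024, -0.004]
wrist_force: [-11.1, -0.6, 4.0]
grip_width: 0.267
grasp_force: 60.8
```

```bash
python3 pads.py
```

```text
s3 areas 265 419 centre [638.4  23.8] seat x -30.0 y -1.2 yaw err -0.4
s2 areas 515 567 centre [ 582.4 -112.3] seat x -79.6 y -0.0 yaw err 0.9
```

Request:
servo_tool([
  [0.85,-0.02,0,-0.001,0,0,0],
  [0.85,-0.05,0,-0.001,0,0,0],
  [0.85,-0.085,0,-0.001,0,0,0],
  [0.85,-0.085,0,-0.001,0,0,0],
  [0.85,-0.085,0,-0.001,0,0,0],
])

```text
t: 30.12
tcp_pos: [441.4, 34.3, 26.2]
orientation: [-0.0, 1.0, -0.024, -0.001]
wrist_force: [0.2, 0.7, -2.6]
grip_width: 0.265
grasp_force: 59.7
```

Request:
servo_tool([
  [0.85,0,0.036,0,0,0,0],
  [0.85,0,0.072,0,0,0,0],
  [0.85,0,0.108,0,0,0,0],
  [0.85,0,0.14,0,0,0,0],
  [0.85,0,0.14,0,0,0,0],
])

```text
t: 30.53
tcp_pos: [442.0, -112.4, 29.5]
orientation: [0.003, 1.0, -0.026, 0.004]
wrist_force: [1.3, -1.1, -2.4]
grip_width: 0.266
grasp_force: 60.3
```

Request:
servo_tool([
  [0.85,0,0,0,0,0,0],
  [0.85,0,0,0,0,0,0],
  [0.85,0,0,0,0,0,0],
])

```text
t: 30.78
tcp_pos: [438.3, -105.3, 27.4]
orientation: [-0.0, 1.0, -0.023, 0.0]
wrist_force: [0.2, -0.0, -2.9]
grip_width: 0.264
grasp_force: 60.3
```

```bash
python3 pads.py;  python3 - <<'E'
from h import *
plan(460,-106.7,27,-2.65)
f=cv2.imread('pics/topl.png'); cv2.imwrite('pics/cI.png',cv2.resize(f[135:205,222:330],(648,420),interpolation=cv2.INTER_CUBIC))
E
```

```text
s3 areas 277 384 centre [638.5  23.8] seat x -29.8 y -1.2 yaw err -0.8
s2 areas 512 569 centre [ 582.5 -112.3] seat x -79.5 y -0.0 yaw err 0.9
t 30.8 at [ 438.  -105.    27.3] yaw -2.7 q6 1.23 shift [0.022  0.0007 0.0003] turn [-0. -0. -0.]
```

View pics/cI.png

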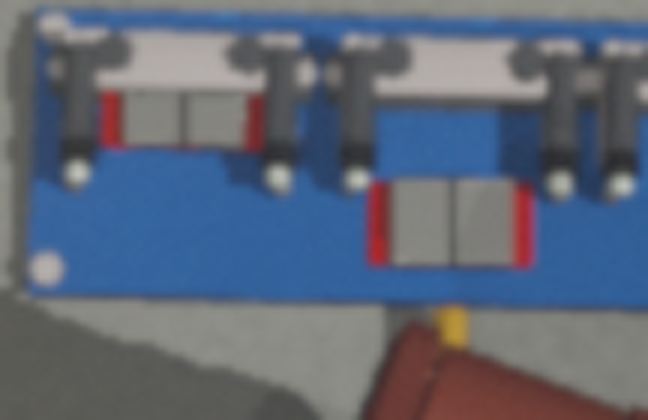

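Carrier 3's pad sits square under its bar at (185,120), and the nose lines up with the middle of carrier 2's pad at (455,310). I'll push in steps.

Request:
servo_tool([
  [0.85,0.008,0.001,0,0,0,0],
  [0.85,0.015,0.001,0,0,0,0],
  [0.85,0.02,0.001,0,0,0,0],
  [0.85,0.022,0.001,0,0,0,0],
  [0.85,0.024,0.001,0,0,0,0],
])

```text
t: 31.25
tcp_pos: [461.7, -107.7, 27.2]
orientation: [-0.0, 1.0, -0.023, -0.001]
wrist_force: [-1.3, 0.1, -1.6]
grip_width: 0.271
grasp_force: 60.4
```

Request:
servo_tool([
  [0.85,0.002,0,0,0,0,0],
  [0.85,0.004,0,0,0,0,0],
  [0.85,0.006,0,0,0,0,0],
  [0.85,0.008,0,0,0,0,0],
  [0.85,0.01,0,0,0,0,0],
])

```text
t: 31.67
tcp_pos: [471.4, -108.4, 27.1]
orientation: [-0.0, 1.0, -0.024, -0.0]
wrist_force: [-0.7, 0.4, -4.3]
grip_width: 0.265
grasp_force: 60.2
```

```bash
python3 pads.py; python3 -c "
from h import *
plan(480,-106.9,27,-2.65)"
```

```text
s3 areas 286 394 centre [638.5  23.7] seat x -29.8 y -1.2 yaw err -0.9
s2 areas 444 637 centre [ 591.9 -113.4] seat x -70.0 y -0.7 yaw err -0.2
t 31.7 at [ 472.1 -108.6   27.3] yaw -2.7 q6 1.25 shift [ 0.0078 -0.0021  0.0003] turn [ 0.  -0.  -0.1]
```

Going well; the pad is still square. I'll push on.

Request:
servo_tool([
  [0.85,0.003,-0.001,0,0,0,0],
  [0.85,0.006,-0.001,0,0,0,0],
  [0.85,0.009,-0.001,0,0,0,0],
  [0.85,0.012,-0.001,0,0,0,0],
  [0.85,0.014,-0.001,0,0,0,0],
])

```text
t: 32.13
tcp_pos: [486.2, -108.2, 27.3]
orientation: [0.0, 1.0, -0.024, 0.0]
wrist_force: [-2.1, 0.0, -3.5]
grip_width: 0.271
grasp_force: 60.3
```

```bash
python3 pads.py
```

```text
s3 areas 287 396 centre [638.6  23.7] seat x -29.8 y -1.2 yaw err -0.8
s2 areas 452 512 centre [ 606.2 -113.5] seat x -55.7 y -0.1 yaw err -0.7
```

Request:
servo_tool([
  [0.85,0.003,0,0,0,0,0],
  [0.85,0.006,0,0,0,0,0],
  [0.85,0.009,0,0,0,0,0],
  [0.85,0.01,0,0,0,0,0],
])

```text
t: 32.52
tcp_pos: [496.4, -108.7, 27.4]
orientation: [0.0, 1.0, -0.024, 0.0]
wrist_force: [-1.3, 0.7, -3.8]
grip_width: 0.263
grasp_force: 60.3
```

```bash
python3 pads.py; python3 -c "
from h import *
plan(519,-109.4,27,-2.65)"
```

```text
s3 areas 287 392 centre [638.7  23.8] seat x -29.7 y -1.2 yaw err -0.7
s2 areas 422 544 centre [ 617.1 -114.3] seat x -44.9 y -0.4 yaw err 0.2
t 32.6 at [ 496.5 -108.7   27.5] yaw -2.7 q6 1.26 shift [ 0.0226 -0.0004  0.0005] turn [ 0.  -0.1 -0.1]
```

Request:
servo_tool([
  [0.85,0.003,0,0,0,0,0],
  [0.85,0.006,0,0,0,0,0],
  [0.85,0.009,0,0,0,0,0],
  [0.85,0.012,0,0,0,0,0],
  [0.85,0.014,0,0,0,0,0],
])

```text
t: 32.98
tcp_pos: [510.1, -109.3, 27.3]
orientation: [0.0, 1.0, -0.024, 0.0]
wrist_force: [-1.1, 0.9, -3.2]
grip_width: 0.266
grasp_force: 60.4
```

Request:
servo_tool([
  [0.85,0.0015,0,0,0,0,0],
  [0.85,0.003,0,0,0,0,0],
  [0.85,0.0045,0,0,0,0,0],
  [0.85,0.005,0,0,0,0,0],
])

```text
t: 33.32
tcp_pos: [514.8, -109.5, 27.3]
orientation: [0.0, 1.0, -0.024, 0.0]
wrist_force: [-0.8, 1.0, -2.5]
grip_width: 0.263
grasp_force: 60.4
```

Request:
servo_tool([
  [0.85,0.001,0,0,0,0,0],
  [0.85,0.002,0,0,0,0,0],
  [0.85,0.002,0,0,0,0,0],
])

```text
t: 33.57
tcp_pos: [516.8, -109.6, 27.3]
orientation: [0.0, 1.0, -0.024, 0.0]
wrist_force: [-0.8, -0.1, -3.9]
grip_width: 0.263
grasp_force: 60.4
```

Request:
servo_tool([
  [0.85,0.001,0,0,0,0,0],
  [0.85,0.002,0,0,0,0,0],
  [0.85,0.002,0,0,0,0,0],
])

```text
t: 33.82
tcp_pos: [518.8, -109.7, 27.4]
orientation: [0.0, 1.0, -0.024, 0.0]
wrist_force: [-0.7, 0.8, -2.8]
grip_width: 0.266
grasp_force: 60.3
```

Request:
servo_tool([
  [0.85,0.001,0,0,0,0,0],
  [0.85,0.001,0,0,0,0,0],
])

```text
t: 33.98
tcp_pos: [518.9, -109.6, 27.1]
orientation: [-0.0, 1.0, -0.024, -0.001]
wrist_force: [-3.9, 0.1, -2.3]
grip_width: 0.265
grasp_force: 60.5
```

Request:
servo_tool([
  [0.85,0.001,0,0,0,0,0],
  [0.85,0.001,0,0,0,0,0],
])

```text
t: 34.15
tcp_pos: [518.9, -109.5, 26.8]
orientation: [-0.0, 1.0, -0.024, -0.002]
wrist_force: [-5.5, -0.6, -0.5]
grip_width: 0.262
grasp_force: 60.6
```

Request:
servo_tool([
  [0.85,0.001,0,0,0,0,0],
  [0.85,0.001,0,0,0,0,0],
])

```text
t: 34.32
tcp_pos: [518.9, -109.5, 26.5]
orientation: [-0.0, 1.0, -0.024, -0.003]
wrist_force: [-8.1, -0.4, 1.1]
grip_width: 0.264
grasp_force: 60.8
```

Request:
servo_tool([
  [0.85,0.001,0,0,0,0,0],
  [0.85,0.001,0,0,0,0,0],
])

```text
t: 34.48
tcp_pos: [518.8, -109.4, 26.3]
orientation: [-0.001, 1.0, -0.024, -0.004]
wrist_force: [-9.7, -1.2, 1.4]
grip_width: 0.268
grasp_force: 60.9
```

```bash
python3 pads.py
```

```text
s3 areas 289 397 centre [638.5  23.7] seat x -29.8 y -1.2 yaw err -0.8
s2 areas 250 352 centre [ 631.7 -115.4] seat x -30.2 y -0.7 yaw err 0.5
```

Both pads are home, stopping hard at matching depths. I'll take the drift back now.

Request:
servo_tool([
  [0.85,-0.02,0,0,0,0,0],
  [0.85,-0.05,0,0,0,0,0],
  [0.85,-0.085,0,0,0,0,0],
  [0.85,-0.085,0,-0.03,0,0,0],
  [0.85,-0.085,0,-0.06,0,0,0],
])

```text
t: 34.95
tcp_pos: [430.3, -103.0, 83.0]
orientation: [-0.002, 1.0, -0.024, -0.006]
wrist_force: [2.9, -0.2, -3.1]
grip_width: 0.266
grasp_force: 60.3
```

Request:
servo_tool([
  [0.85,0,0,0,0,0,-7],
  [0.85,0,0,0,0,0,-14],
  [0.85,0,0,0,0,0,-21],
  [0.85,0,0,0,0,0,-28],
  [0.85,0,0,0,0,0,-35],
])

```text
t: 35.37
tcp_pos: [439.1, -106.3, 88.1]
orientation: [0.001, 0.96, 0.281, 0.002]
wrist_force: [-0.1, 0.1, -2.5]
grip_width: 0.263
grasp_force: 60.3
```

Request:
servo_tool([
  [0.85,0,0,0,0,0,-7],
  [0.85,0,0,0,0,0,-14],
  [0.85,0,0,0,0,0,-21],
  [0.85,0,0,0,0,0,-28],
  [0.85,0,0,0,0,0,-35],
])

```text
t: 35.78
tcp_pos: [439.0, -106.3, 88.0]
orientation: [0.001, 0.831, 0.556, 0.001]
wrist_force: [0.2, 0.3, -2.5]
grip_width: 0.264
grasp_force: 60.3
```

Request:
servo_tool([
  [0.85,0,0,0,0,0,-7],
  [0.85,0,0,0,0,0,-14],
  [0.85,0,0,0,0,0,-21],
  [0.85,0,0,0,0,0,-28],
  [0.85,0,0,0,0,0,-30],
])

```text
t: 36.2
tcp_pos: [439.1, -106.3, 88.0]
orientation: [0.002, 0.659, 0.752, 0.001]
wrist_force: [0.0, 0.4, -3.2]
grip_width: 0.265
grasp_force: 60.3
```

Request:
servo_tool([
  [0.85,0,0,0,0,0,0],
  [0.85,0,0,0,0,0,0],
])

```text
t: 36.37
tcp_pos: [438.6, -106.1, 87.8]
orientation: [0.001, 0.661, 0.75, 0.001]
wrist_force: [-0.1, 0.3, -3.2]
grip_width: 0.266
grasp_force: 60.3
```

```bash
python3 pads.py; python3 -c "
from h import *
plan(411.5,-142,10,97.5)"
```

```text
s3 areas 281 391 centre [638.7  23.7] seat x -29.7 y -1.2 yaw err -0.7
s2 areas 242 312 centre [ 632.5 -115.2] seat x -29.4 y -0.6 yaw err 0.2
t 36.4 at [ 438.4 -106.1   87.7] yaw 97.2 q6 -0.52 shift [-0.0322 -0.0313  0.0777] turn [ 0.1  0.  -0.3]
```

Request:
servo_tool([
  [0.85,-0.016,-0.016,0,0,0,0],
  [0.85,-0.032,-0.031,0,0,0,0],
  [0.85,-0.032,-0.031,0.03,0,0,0],
  [0.85,-0.032,-0.031,0.06,0,0,0],
  [0.85,-0.032,-0.031,0.068,0,0,0],
])

```text
t: 36.83
tcp_pos: [408.1, -140.4, 16.2]
orientation: [-0.003, 0.662, 0.75, -0.001]
wrist_force: [-1.0, 1.0, -3.2]
grip_width: 0.266
grasp_force: 60.3
```

Request:
servo_tool([
  [0.85,0,0,0,0,0,0],
  [0.85,0,0,0,0,0,0],
  [0.85,0,0,0,0,0,0],
])

```text
t: 37.08
tcp_pos: [412.5, -142.1, 20.7]
orientation: [0.001, 0.661, 0.751, 0.0]
wrist_force: [0.4, 0.2, -3.2]
grip_width: 0.264
grasp_force: 60.3
```

```bash
python3 -c "
from h import *
plan(411.5,-142,10,97.5)"
```

```text
t 37.1 at [ 412.5 -142.1   20.7] yaw 97.3 q6 -0.62 shift [ 0.0003 -0.001   0.0107] turn [ 0.1  0.1 -0.2]
```

Request:
servo_tool([
  [0.85,0,-0.001,0.004,0,0,0],
  [0.85,0,-0.001,0.008,0,0,0],
  [0.85,0,-0.001,0.01,0,0,0],
  [0.85,0,-0.001,0.011,0,0,0],
  [0.85,0,-0.001,0.011,0,0,0],
])

```text
t: 37.5
tcp_pos: [410.5, -141.8, 9.6]
orientation: [-0.0, 0.661, 0.751, 0.0]
wrist_force: [-2.8, 0.8, 6.5]
grip_width: 0.262
grasp_force: 61.5
```

Request:
servo_tool([
  [0.5,0,0,0,0,0,0],
  [0.5,0,0,0,0,0,0],
  [0.5,0,0,0,0,0,0],
  [0.5,0,0,0,0,0,0],
  [0.5,0,0,0,0,0,0],
])

```text
t: 37.92
tcp_pos: [410.0, -141.7, 8.3]
orientation: [0.0, 0.661, 0.75, 0.0]
wrist_force: [-0.2, -0.3, -0.1]
grip_width: 0.499
grasp_force: 0.0
```

Request:
servo_tool([
  [0.5,0,0,-0.03,0,0,0],
  [0.5,0,0,-0.07,0,0,0],
  [0.5,0,0,-0.11,0,0,0],
  [0.5,0,0,-0.14,0,0,0],
  [0.5,0,0,-0.14,0,0,0],
])

```text
t: 38.33
tcp_pos: [415.0, -144.3, 155.7]
orientation: [0.007, 0.661, 0.751, 0.002]
wrist_force: [1.0, -0.2, -0.6]
grip_width: 0.503
grasp_force: 0.0
```

Request:
servo_tool([
  [0.5,-0.04,0,0,0,0,0],
  [0.5,-0.08,0,0,0,0,0],
  [0.5,-0.12,0,0,0,0,0],
  [0.5,-0.16,0,0,0,0,0],
  [0.5,-0.2,0,0,0,0,0],
])

```text
t: 38.75
tcp_pos: [435.0, -341.6, 147.5]
orientation: [-0.0, 0.661, 0.75, 0.0]
wrist_force: [0.4, 0.9, 0.2]
grip_width: 0.498
grasp_force: 0.0
```

Request:
servo_tool([
  [0.5,0,0,0,0,0,0],
  [0.5,0,0,0,0,0,0],
  [0.5,0,0,0,0,0,0],
])

```text
t: 39.0
tcp_pos: [434.5, -339.2, 147.2]
orientation: [-0.001, 0.661, 0.75, 0.0]
wrist_force: [-0.3, 0.0, -0.1]
grip_width: 0.502
grasp_force: 0.0
```

```bash
python3 pads.py; python3 - <<'E'
from h import *
f=cv2.imread('pics/topl.png')
hsv=cv2.cvtColor(f,cv2.COLOR_BGR2HSV)
m=cv2.inRange(hsv,(8,150,120),(28,255,255));m[:,:268]=0;m[:,342:]=0;m[:205]=0
print(rect(m,16))
cv2.imwrite('pics/cJ.png',cv2.resize(f[130:270,110:380],(800,415),interpolation=cv2.INTER_CUBIC))
E
```

```text
s3 areas 278 374 centre [638.6  23.8] seat x -29.8 y -1.2 yaw err -0.7
s2 areas 259 308 centre [ 632.5 -115.2] seat x -29.4 y -0.5 yaw err 0.2
[(array([303., 229.]), 408.6, -123.6, 160.8, 27.1, np.float32(97.6))]
```

View pics/cJ.png

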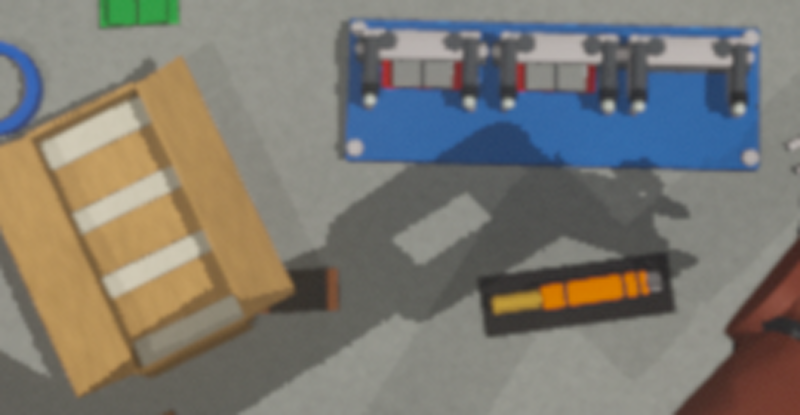

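Both pads sit square under the bars at (424,73) and (556,77). The carton is empty with its flaps laid back, and the drift lies on its mat at (575,290). I'll hand in.

```bash
python3 -c "
from cell import workorder
print(workorder.finish_job())"
```

```text
the job is handed in; nothing more can be done
None
```

The job is handed in, with no verdict returned: the carton held two new pads, which are home in carriers 2 and 3 by pushing force and camera check, both flaps are laid back, and the drift is on its mat.

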